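# Refit the filters of the glue-bench fume extractor

### The arm

A 6-joint arm with a two-finger parallel gripper is mounted at the origin on the work surface. World frame = base frame: x ahead of the robot, y to its left, z up, the work surface at z = 0. Lengths are in m, angles in rad, forces in N, time in s.
With the tool pointing down it reaches from about 0.35 to 0.725 m from the base axis. Payload 6 kg.
Tool frame: the origin (TCP) lies at the very end of the fingers, on their centre line; the grasp point (between the pads) lies 19 mm behind it; z points along the fingers, x is the direction in which the jaws open and shut, and the axes are right-handed (so a half turn about z gives the same grasp; the last joint's range is limited). The gripper opens to 85 mm and grips with 20 to 120 N. Pads are 22 mm wide; open, the fingers measure 114 mm over their backs; the gripper's body (76 mm by 85 mm) begins 54 mm behind the grasp point. The pads swing forward as they close: fully open they stand 13 mm farther back than shut.
Start: joints at [-0.928, 0.04, 0.085, 0, -1.615, -0.334], TCP at [0.182, -0.572, 0.231] pointing down, gripper open.
Joint ranges: [-2.56, 2.56], [-1.29, 2.01], [-1.08, 1.49], [-3.29, 1.98], [-2.81, -0.18], [-2.99, 2.99]. Speed limits (rad/s): [2.57, 2.57, 3.01, 3.14, 3.14, 3.14].

### API

Orientations are given as a unit quaternion [x, y, z, w].
In Python, from rig import read_state, optics, ticket, recognise, silhouettes, pinpoint gives the robot as it stands.
- The arm moves only by the tool jog_arm, never from a script. Its argument "series" is a list of rows, each an object with "dp": the shift along the tool's x, y, z in mm, a list of three; "yaw": the turn about the tool's z in units of 8 degrees (1.0 is 8 degrees); "fingers": the opening, from -1 (shut) to 1 (fully open). A call has 1 to 20 rows; each row shifts and turns the commanded pose from where the row before left it, along the tool's axes as they then stand; what a row does not reach is not made up. A row lasts 1/8 s, in which the tool goes at most 62.5 mm and 10.7 degrees, less where a joint would pass 70% of its speed; a pose out of reach is approached as far as the arm can. A call with a gripper value outside its range is refused whole. The fingers move at their own pace and stop on an object; "grip_force" is the grip in N (left out, the last holds). Time passes only in rows, so rows that do not move let the fingers close. It gives the time, the measured TCP pose, the force and the opening at its end, in the units of the state.
- read_state(): the state, without advancing time (a new reading comes with each control period).
- optics.grab_frame(name): name is "side" or "top" or "wrist"; returns the picture (384x512x3 uint8, red, green, blue); there is no depth.
- optics.camera_model(name): a dict with "fx", "fy", "cx", "cy" (pixels), "origin" and "orientation" of the camera in the world. Camera axes: x right, y down, z forward; pixel columns grow to the right and rows downward; lengths in m; the calibration is good to about 2 mm. A picture is of the moment at which its call begins: read the wrist's pose just before it. camera_model takes no time and is no camera call; for the wrist camera it gives the pose at the moment of the call.
- ticket.hand_in(): hands the job in, once; it reports no verdict.
Trained networks look in the newest picture that a camera, given by its name, has taken for a name from the list of things; names that differ only in an ending like _2 or _b are one class to them, and where a whole thing is asked for, a point or a joint stands for the part that bears it (a point fixed in the world has none). Each returns a list of dicts, best first, with "conf" (0 to 1); they miss things now and then, are a little off and sometimes report something else, mostly with a low value. They report only what shows in the picture. A call takes as long as a camera call. They do not tell look-alikes from the thing itself.
- recognise(name, camera): "centre" ([row, column] in pixels, amid what is visible of it).
- silhouettes(name, camera): "mask" (384x512 bool, what is visible of it) and "centre" ([row, column] in pixels, amid what is visible of it).
- pinpoint(name, camera): "centre" ([row, column] in pixels: a listed point, or the origin of a listed thing).
The state is a dict: "t": time; "qpos": joint angles; "qvel": joint speeds; "tau": joint torques, N m; "tcp_pos": TCP position; "ee_rot": TCP orientation; "contact_force": force on the tool from outside, world axes, zero at the start; "ft_torque": the same for the moment, N m; "width": opening from 0.0 (shut) to 1.0 (fully open).
Only numpy, scipy, OpenCV 4.12 (cv2) and the standard library are available. Lean on these libraries where they do the work, as an engineer would, in place of code of your own. Each camera call takes 0.05 s, during which the arm holds its last target. There are 200 camera calls.

### The job

Get the fume extractor on the gluing bench ready: open the locking lever, drop the flat pre-filter cassette fully home in its pocket and swing the lever fully shut over it, and fit every carbon canister that stands on the bench into a bayonet port of its own - push it down against the spring, give it a quarter turn clockwise, and let it rise until it is locked. Do not disturb the glue jar, insoles and shoe last around the work.

Things in the scene. Friction and masses are not known exactly. Their poses are not given: they have to be found in the camera images.
- head: filter head of the fume extractor, fixed to the bench: grey block 270 (x) by 280 (y) by 40 mm tall with three round bayonet ports and one rectangular pocket in a two by two square. Origin under its centre at bench height; x points away from the robot and y to the left at yaw 0, z up.
- port0 (a point): bayonet port on the head: point at the centre of the top face of its aluminium ring, 85 mm above the bench; axes as head. Ring: bore 53 mm, outside 84 mm, two open slots about 21 mm wide at the head's +x and -x for the lugs. A sprung plate lies 6 mm below the ring's top: a canister merely set in stands on it, foot 6 mm deep, not locked. The three ports are alike
- port1 (a point): bayonet port like port0. To lock in any port: lugs in the slots, push the foot to about 22 mm below the ring's top (at least 19; at 26 the drum meets the ring), turn clockwise seen from above by 85 degrees (hard stop near 91), let go: the spring lifts the lugs into notches, foot 11 mm below the ring's top, canister point 33 mm above it
- port2 (a point): bayonet port like port0 and port1. Spring of each: 5.4 N at first touch plus 0.6 N per mm, 15 N at 22 mm deep. Its plate carries the weight of a canister
- pocket (a point): centre of the floor of the rectangular pocket on the head, 40 mm above the bench; axes as head. The opening is 116 mm long along the head's y and 56 mm wide along its x; black walls 26 mm high.
- lever_hinge (a point): vertical axis of the flat steel locking lever, at the pocket's near left corner (42 mm to -x and 42 mm to +y of the pocket's centre), at the lever's top face, 82 mm above the bench.
- lever_knob (a point): middle of the upright black round knob (14 mm across, 36 mm tall, 82 to 118 mm above the bench) at the lever's free end, 66 mm from the hinge axis.
- lever (a joint): locking lever, rad: 0 = shut, pointing along the head's +x straight across the pocket; grows counter-clockwise seen from above; 1.6 = fully open, along +y (clear of the pocket above 1.3). Bar 13 mm wide, 74 to 82 mm above the bench, passes 4 mm over a cassette that is home. Friction (0.12 N m) keeps it where it is left.
- can0_mid (a point): carbon canister, one of three alike (two or three are present), upright on the bench: white drum 66 mm across with grey bands, 88 mm tall in all. Point: on its axis, 44 mm above its foot; z up. From the foot up: steel neck 46 mm across, 26 mm tall; drum 34 mm tall; black grip bar on top, 60 mm long (x), 14 mm wide, 28 mm tall (60 to 88 mm above the foot). 0.3 kg, bottom-heavy
- can1_mid (a point): carbon canister like can0_mid, point and axes alike. On all: two steel lugs, 12 mm wide and 6 mm thick, stick out of the neck at its very foot, along the canister's +x and -x, to 32 mm from its axis. The grip bar on top lies along x too, right above the lugs. A half turn makes no difference
- can2_mid (a point): carbon canister like can0_mid and can1_mid, point and axes alike. Any canister fits any port
- cassette_mid (a point): flat white pre-filter cassette lying on the bench: block 110 mm long (x), 50 mm wide (y), 30 mm tall, with a white grip fin on top at the middle, 40 mm long (x), 14 mm wide, 28 mm tall (30 to 58 mm above its underside). Point: the centre of the block, 15 mm above its underside. z is up; it may go in either way round. When home its underside lies on the pocket's floor. About 0.2 kg.
- glue: bystander, leave alone: glue jar, 64 mm across, 130 mm tall; origin at the centre of its underside.
- insoles: bystander, leave alone: stack of four insoles, about 220 mm long, 24 mm tall; origin under its centre.
- last: bystander, leave alone: yellow shoe last, about 180 mm long, 80 mm tall; origin under its middle.
Mind the look-alikes: they are no part of the job. Leave any brown look-alike of the part that bears can0_mid alone.

How it is judged:
By the outcome, as a careful person would: the job done as asked, in the order asked, and still so for the second after the job is handed in, with the robot touching nothing.
Of can0, can1, can2 only 2 to 3 are there at a start; the rules pass over those that are not, and their reading is None.
At some moment in a run one of can0, can1, can2, cassette may be knocked a few centimetres aside while the robot is not near it.
It also fails if it takes over 210 s, if anything falls off the work surface, if the arm or the gripper's body presses on something with over 40 N, if the wrist force passes 120 N, or if a joint passes its speed limit or range.

## Working session

There is one attempt and no reset: what is moved stays moved. The work goes in short steps, Python scripts to look and compute and a tool call to move; the robot and the scene stay as the last step left them, time stands still between calls to the robot, and variables do not carry over. Pictures are saved under pics/ and viewed, about 12 in all and at most 16, crops included, and the job is handed in when it is done.

Besides the shell and the picture viewer there is one more tool, called in YAML: its name, and indented under it one key for each argument. jog_arm: Moves the arm, as the interface text tells. Its arguments: {"type":"object","properties":{"series":{"type":"array"},"grip_force":{"type":"number"}},"required":["series"]}

```bash
ls; mkdir -p pics
python3 - <<'E'
from rig import *
import cv2,numpy as np
print(read_state())
for c in ("side","top","wrist"):
    im=optics.grab_frame(c); cv2.imwrite(f"pics/{c}0.png",im[:,:,::-1]); print(c,optics.camera_model(c))
a=[cv2.imread(f"pics/{c}0.png") for c in("top","side")]
for n in "port0 port1 port2 pocket lever_hinge lever_knob can0_mid can1_mid cassette_mid head glue insoles last".split():
    for c in("top","side"):
        print(n,c,[(np.round(d["centre"]).tolist(),round(d["conf"],2)) for d in pinpoint(n,c)][:6])
E
```

```text
pics
{'t': 0.0, 'qpos': array([-9.28288529e-01,  4.08107594e-02,  8.38178730e-02, -4.49260477e-04,
       -1.61546272e+00, -3.33683454e-01]), 'qvel': array([-0.00121831,  0.00043753, -0.00014516,  0.00079421, -0.00260542,
        0.00041004]), 'tau': array([-1.01665937e-03, -3.68198526e+01,  3.47413123e+01,  6.93237886e+00,
       -5.43845861e-03,  2.74238471e-05]), 'tcp_pos': array([ 0.18233766, -0.57129535,  0.23028615]), 'ee_rot': array([ 5.89933013e-01,  8.07451733e-01,  4.57605630e-04, -7.27502369e-04]), 'contact_force': array([ 0.7635167 , -0.00921992, -0.19552877]), 'ft_torque': array([ 0.02236304, -0.01158677,  0.00575609]), 'width': 1.0009943509063854}
side {'fx': 388.6305666887229, 'fy': 388.6305666887229, 'cx': 250.67356190284247, 'cy': 193.23799036192943, 'origin': array([0.52093214, 0.65638035, 0.5509504 ]), 'orientation': array([-0.04101905,  0.8821455 , -0.46902515,  0.01233526])}
top {'fx': 413.9965241169313, 'fy': 413.9965241169313, 'cx': 247.0805397733028, 'cy': 191.1303512434381, 'origin': array([ 0.44068381, -0.03900843,  0.9440268 ]), 'orientation': array([ 0.713
[... 1267 characters left out ...]
.7), ([191.0, 326.0], 0.56)]
can0_mid side [([190.0, 313.0], 0.74), ([171.0, 266.0], 0.58), ([200.0, 355.0], 0.57), ([203.0, 268.0], 0.57)]
can1_mid top [([151.0, 277.0], 0.93)]
can1_mid side [([192.0, 226.0], 0.63)]
cassette_mid top [([152.0, 278.0], 0.74), ([175.0, 375.0], 0.55)]
cassette_mid side [([161.0, 250.0], 0.61), ([245.0, 139.0], 0.5), ([281.0, 216.0], 0.28)]
head top [([195.0, 166.0], 0.76)]
head side [([294.0, 256.0], 0.96), ([235.0, 297.0], 0.36)]
glue top [([289.0, 327.0], 0.84)]
glue side [([186.0, 346.0], 0.66)]
insoles top [([102.0, 325.0], 0.9)]
insoles side [([180.0, 184.0], 0.78), ([328.0, 284.0], 0.16)]
last top [([85.0, 208.0], 0.76)]
last side [([246.0, 140.0], 0.65)]
```

Run:
```python
import cv2
for c in("top","side"):
    im=cv2.imread(f"pics/{c}0.png"); cv2.imwrite(f"pics/{c}0b.png",cv2.resize(im,(800,600),interpolation=cv2.INTER_CUBIC))
```

```text
(no output)
```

View pics/top0b.png

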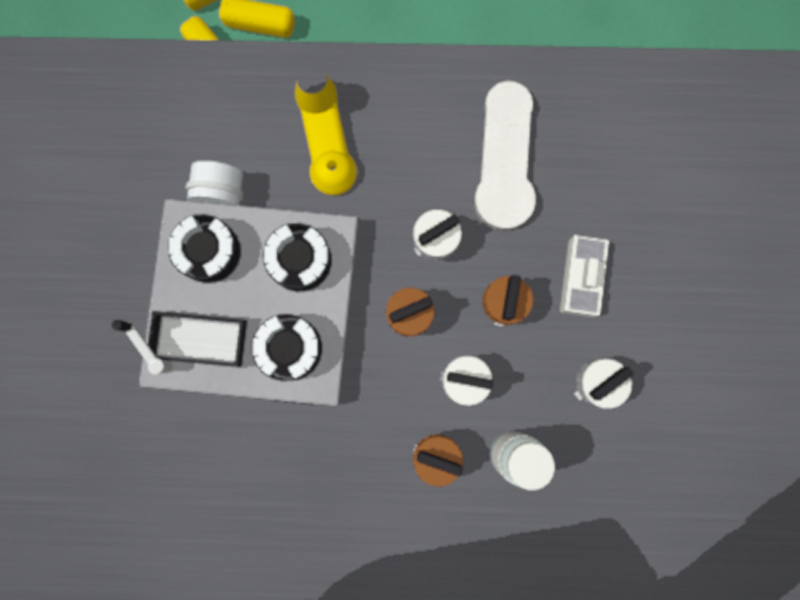

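View pics/side0b.png

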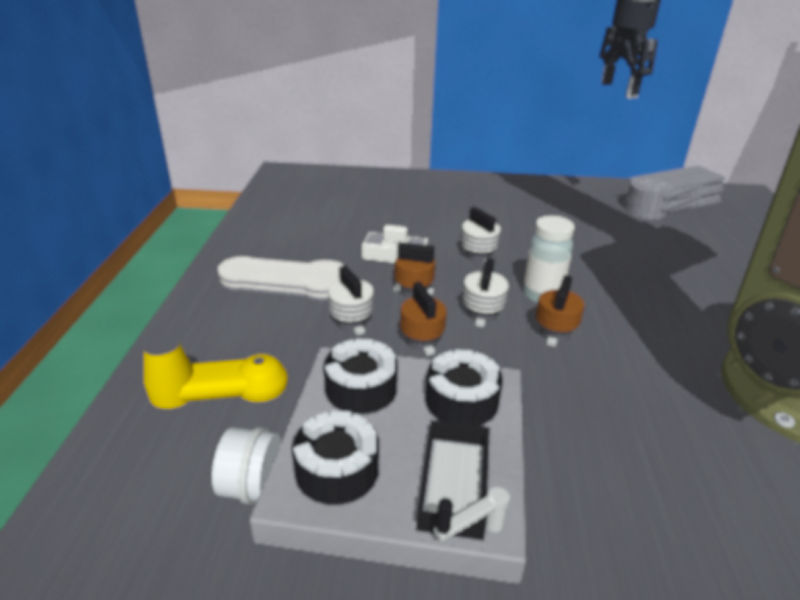

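```bash
cat > h.py <<'E'
import numpy as np,cv2
from rig import *
from scipy.spatial.transform import Rotation as R
def ray(m,rc):
    d=R.from_quat(m["orientation"]).apply([(rc[1]-m["cx"])/m["fx"],(rc[0]-m["cy"])/m["fy"],1]); return np.array(m["origin"]),d
def at(m,rc,z):
    o,d=ray(m,rc); return (o+d*(z-o[2])/d[2])
def proj(m,p):
    q=R.from_quat(m["orientation"]).inv().apply(np.atleast_2d(p)-m["origin"])
    return np.c_[m["cy"]+m["fy"]*q[:,1]/q[:,2], m["cx"]+m["fx"]*q[:,0]/q[:,2]]
def theta(s): # world angle of tool x
    x=R.from_quat(s["ee_rot"]).apply([1,0,0]); return np.arctan2(x[1],x[0])
def go(x,y,z,th=None):
    """tool-axis shift (mm) and yaw units from here to the target; rotation first row-by-row avoided: shift given in present axes"""
    s=read_state(); r=R.from_quat(s["ee_rot"]); d=r.inv().apply(np.array([x,y,z])-s["tcp_pos"])*1000
    yw=None
    if th is not None:
        e=(theta(s)-th+np.pi/2)%np.pi-np.pi/2; yw=np.degrees(e)/8
    print("shift",np.round(d,1),"yaw units",None if yw is None else (round(yw,2),"alt",round(yw-22.5*np.sign(yw),2)),"q",np.round(s["qpos"],2),"t",round(s["t"],2),"w",round(s["width"],3),"F",np.round(s["contact_force"],1))
def grab(c,save=None):
    m=optics.camera_model(c); im=optics.grab_frame(c)
    if save: cv2.imwrite(f"pics/{save}.png",cv2.resize(im[:,:,::-1],(800,600),interpolation=cv2.INTER_CUBIC))
    return m,im
E
python3 - <<'E'
from h import *
m=optics.camera_model("top"); k=.64
f=lambda x,y,z:at(m,(y*k,x*k),z)[:2].round(3)
P=dict(portFL=(202,247,.085),portFR=(296,256,.085),portNR=(287,347,.085),knob=(121,325,.118),hinge=(155,367,.082),pocket=(199,339,.04),
 canA=(439,230,.088),canB=(468,380,.088),canC=(610,383,.088),cass=(592,272,.058),brown1=(411,309,.088),brown2=(512,298,.088),brown3=(439,462,.088),h_nr=(337,404,.04),h_fr=(357,215,.04),h_nl=(140,385,.04),h_fl=(165,200,.04))
for n,v in P.items(): print(n,f(*v))
fr,nr,fl=f(*P["portFR"]),f(*P["portNR"]),f(*P["portFL"])
print(np.degrees(np.arctan2(*(fr-nr)[::-1])),np.degrees(np.arctan2(*(fl-fr)[::-1])),np.linalg.norm(fr-nr),np.linalg.norm(fl-fr))
h,kb=f(*P["hinge"]),f(*P["knob"]); print("lever",np.degrees(np.arctan2(*(kb-h)[::-1])),np.linalg.norm(kb-h))
go(.42,.05,.35)
E
```

```text
portFL [0.606 0.221]
portFR [0.597 0.093]
portNR [0.474 0.101]
knob [0.496 0.31 ]
hinge [0.443 0.276]
pocket [0.484 0.232]
canA [ 0.636 -0.099]
canB [ 0.436 -0.139]
canC [ 0.436 -0.325]
cass [ 0.588 -0.313]
brown1 [ 0.528 -0.063]
brown2 [ 0.545 -0.197]
brown3 [ 0.33  -0.103]
h_nr [0.399 0.036]
h_fr [0.666 0.015]
h_nl [0.418 0.31 ]
h_fl [0.682 0.292]
-3.721313264749763 85.97800982297989 0.12325988804148737 0.12831601614763452
lever 32.68055474336338 0.06296824596572463
shift [ 520.   415.3 -118.7] yaw units None q [-0.93  0.04  0.08 -0.   -1.62 -0.33] t 1.45 w 1.0 F [ 0.6 -0.3 -0. ]
```

jog_arm:
  series:
    - {"dp": [0,0,-20],"yaw": 1.1,"fingers": -0.4}
    - {"dp": [0,0,-20],"yaw": 1.11,"fingers": -0.4}
    - {"dp": [52,21,-5],"yaw": 0,"fingers": -0.4}
    - {"dp": [52,21,-5],"yaw": 0,"fingers": -0.4}
    - {"dp": [52,21,-5],"yaw": 0,"fingers": -0.4}
    - {"dp": [52,21,-5],"yaw": 0,"fingers": -0.4}
    - {"dp": [52,21,-5],"yaw": 0,"fingers": -0.4}
    - {"dp": [52,21,-5],"yaw": 0,"fingers": -0.4}
    - {"dp": [52,21,-5],"yaw": 0,"fingers": -0.4}
    - {"dp": [52,21,-5],"yaw": 0,"fingers": -0.4}
    - {"dp": [52,21,-5],"yaw": 0,"fingers": -0.4}
    - {"dp": [52,21,-5],"yaw": 0,"fingers": -0.4}
    - {"dp": [52,21,-5],"yaw": 0,"fingers": -0.4}
    - {"dp": [52,21,-5],"yaw": 0,"fingers": -0.4}
    - {"dp": [52,21,0],"yaw": 0,"fingers": -0.4}
    - {"dp": [52,21,0],"yaw": 0,"fingers": -0.4}
    - {"dp": [0,0,0],"yaw": 0,"fingers": -0.4}

```text
t: 3.58
tcp_pos: [0.4765, 0.1594, 0.3289]
ee_rot: [0.706, 0.708, -0.002, -0.001]
contact_force: [-0.9, -0.6, 0.4]
width: 0.296
```

Run:
```python
from h import *
s=read_state();print(s["tcp_pos"],np.degrees(theta(s)),s["qpos"],s["width"])
m,im=grab("wrist","w1"); np.save("w1.npy",im); 
for n in "port0 pocket lever_hinge lever_knob head".split():
    print(n,[(np.round(d["centre"]).tolist(),round(d["conf"],2)) for d in pinpoint(n,"wrist")])
import pickle; pickle.dump(m,open("w1.pkl","wb"))
```

```text
[0.47653417 0.15939942 0.32890191] 90.20074253110386 [ 7.23803341e-01 -1.81306613e-01  5.41897753e-02 -1.05982040e-03
 -1.81060996e+00 -2.29134963e+00] 0.2958547521018424
port0 [([242.0, 205.0], 0.83), ([246.0, 306.0], 0.8), ([147.0, 209.0], 0.71)]
pocket [([144.0, 310.0], 0.9)]
lever_hinge [([119.0, 356.0], 0.67)]
lever_knob [([166.0, 392.0], 0.76)]
head [([177.0, 260.0], 0.86)]
```

View pics/w1.png

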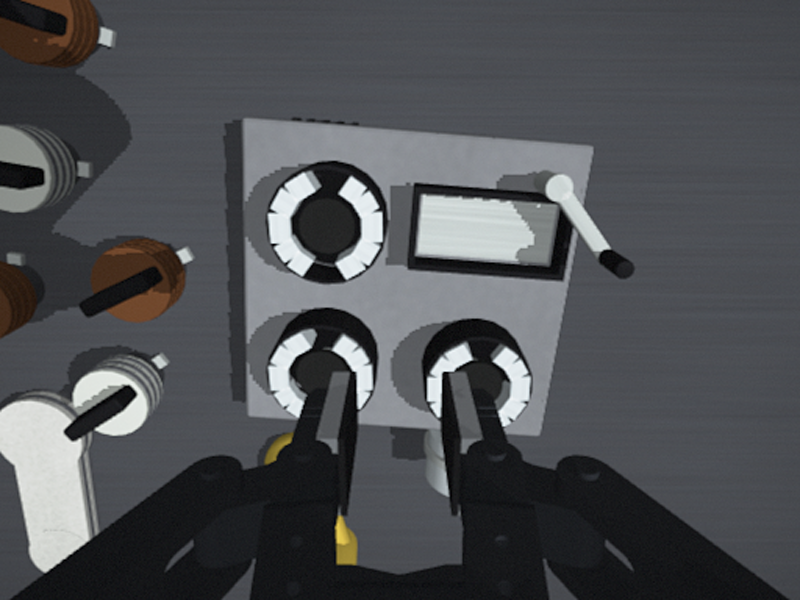

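```bash
cat > fit.py <<'E'
from h import *
import pickle
from scipy.optimize import least_squares
mw=pickle.load(open("w1.pkl","rb")); mt=optics.camera_model("top"); ms=optics.camera_model("side")
k=.64
obs=[]
def add(m,n,rc,w=1): obs.append((m,n,np.array(rc),w))
for n,rc in dict(NR=(147,209),FR=(242,205),FL=(246,306),pocket=(144,310),hinge=(119,356)).items(): add(mw,n,rc)
add(mw,"NR",(222*k,326*k));add(mw,"hinge",(187*k,559*k))
for n,rc in dict(FL=(159,128),FR=(163,187),NR=(221,182),pocket=(217,127),hinge=(234,100)).items(): add(mt,n,rc)
for n,rc in dict(NR=(236,296),FR=(231,230),FL=(281,215),pocket=(309,292),hinge=(315,319)).items(): add(ms,n,rc,.7)
def pts(p):
    x,y,t,a,b=p; c,s=np.cos(t),np.sin(t)
    f=lambda u,v,z:np.array([x+c*u-s*v,y+s*u+c*v,z])
    return dict(FL=f(a,b,.085),FR=f(a,-b,.085),NR=f(-a,-b,.085),pocket=f(-a,b,.04),hinge=f(-a-.042,b+.042,.082),knob=f(0,0,0))
def res(p):
    P=pts(p); return np.concatenate([(proj(m,P[n])[0]-rc)*w for m,n,rc,w in obs])
r=least_squares(res,[.54,.16,-.07,.062,.062],loss="soft_l1")
if __name__=="__main__":
    print(r.x.round(4),np.degrees(r.x[2]))
    for (m,n,rc,w),e in zip(obs,res(r.x).reshape(-1,2)): print(n,e.round(1))
    P=pts(r.x); print({k:v.round(4).tolist() for k,v in P.items()})
    for m,rc in((mw,(166,392)),(mw,(166.5,393)),(mt,(208,79))):
        kb=at(m,rc,.10); d=kb-P["hinge"]; print("knob",kb.round(4),np.degrees(np.arctan2(d[1],d[0])-r.x[2]),np.linalg.norm(d[:2]))
E
python3 fit.py
```

```text
[ 0.5403  0.1648 -0.0581  0.0615  0.0632] -3.326830620875623
NR [-0.2 -0.9]
FR [-0.6  1.5]
FL [ 0.9 -1.2]
pocket [1.6 0.3]
hinge [0.1 0.7]
NR [ 4.7 -0.5]
hinge [-0.6 -1.1]
FL [-0.6 -0.2]
FR [0.1 0.2]
NR [ 0.3 -0.6]
pocket [0.6 0.4]
hinge [ 1.1 -0.9]
NR [1.3 0.3]
FR [-0.   0.3]
FL [-0.1  0.7]
pocket [ 0.  -0.9]
hinge [1.  0.5]
{'FL': [0.6054, 0.2244, 0.085], 'FR': [0.5981, 0.0981, 0.085], 'NR': [0.4752, 0.1053, 0.085], 'pocket': [0.4826, 0.2315, 0.04], 'hinge': [0.4431, 0.2759, 0.082], 'knob': [0.5403, 0.1648, 0.0]}
knob [0.4935 0.316  0.1   ] 41.80998949179715 0.0643836009154676
knob [0.494  0.3172 0.1   ] 42.323551965171326 0.06559919379460556
knob [0.4972 0.3141 0.1   ] 38.56922630168707 0.06628643732837335
```

jog_arm:
  series:
    - {"dp": [0,0,0],"yaw": -1.3,"fingers": -0.2}
    - {"dp": [0,0,0],"yaw": -1.3,"fingers": -0.2}
    - {"dp": [0,0,0],"yaw": -1.3,"fingers": -0.2}
    - {"dp": [0,0,0],"yaw": -1.3,"fingers": -0.2}
    - {"dp": [0,0,0],"yaw": -1.3,"fingers": -0.2}
    - {"dp": [0,0,0],"yaw": -1.3,"fingers": -0.2}
    - {"dp": [13.6,36.8,20],"yaw": 0,"fingers": -0.2}
    - {"dp": [13.6,36.8,30],"yaw": 0,"fingers": -0.2}
    - {"dp": [13.6,36.8,39],"yaw": 0,"fingers": -0.2}
    - {"dp": [13.6,36.8,40],"yaw": 0,"fingers": -0.2}
    - {"dp": [0,0,0],"yaw": 0,"fingers": -0.2}

```text
t: 5.25
tcp_pos: [0.4946, 0.3123, 0.1975]
ee_rot: [0.238, 0.971, -0.003, -0.002]
contact_force: [-0.2, -0.9, 1.0]
width: 0.396
```

Run:
```python
from h import *
s=read_state();print(s["tcp_pos"],np.degrees(theta(s)),s["width"])
m,im=grab("wrist","w2")
go(.4945,.3155,.09)
for n in "lever_hinge lever_knob".split():
    for d in pinpoint(n,"wrist"): print(n,d["centre"],d["conf"],at(m,d["centre"],.1 if "knob" in n else .082).round(4))
```

```text
[0.4946401  0.31234624 0.19751692] 152.4724767188074 0.39632738262997075
shift [  2.7   3.2 110.7] yaw units None q [ 0.9   0.   -0.01 -0.   -1.56 -1.38] t 5.3 w 0.398 F [ 0.2 -0.7  0.7]
lever_hinge [110.4, 289.1] 0.79 [0.4453 0.276  0.082 ]
lever_knob [192.7, 256.2] 0.91 [0.4948 0.3171 0.1   ]
```

View pics/w2.png

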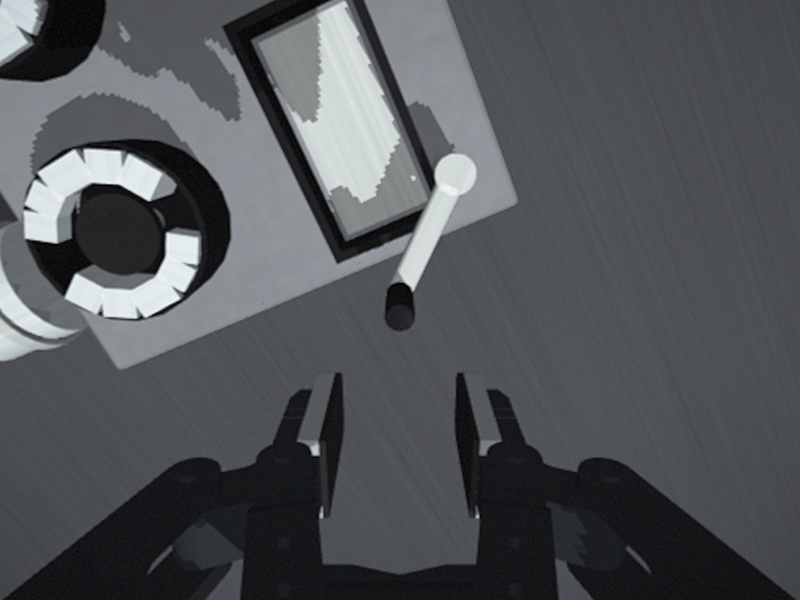

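jog_arm:
  series:
    - {"dp": [2.6,4,0],"yaw": 0,"fingers": -0.2}
    - {"dp": [0,0,50],"yaw": 0,"fingers": -0.2}
    - {"dp": [0,0,50],"yaw": 0,"fingers": -0.2}
    - {"dp": [0,0,6],"yaw": 0,"fingers": -0.2}
    - {"dp": [0,0,0],"yaw": 0,"fingers": -1}
    - {"dp": [0,0,0],"yaw": 0,"fingers": -1}
    - {"dp": [0,0,0],"yaw": 0,"fingers": -1}
    - {"dp": [0,0,0],"yaw": 0,"fingers": -1}
    - {"dp": [0,0,0],"yaw": 0,"fingers": -1}
  grip_force: 20

```text
t: 6.52
tcp_pos: [0.4968, 0.3174, 0.0991]
ee_rot: [0.238, 0.971, 0.001, 0.001]
contact_force: [-0.4, -0.7, 5.6]
width: 0.15
```

Run:
```python
from h import *
s=read_state();print(s["tcp_pos"],np.degrees(theta(s)),s["width"]*85,s["contact_force"])
h=np.array([.4445,.2760]); p=s["tcp_pos"][:2]; d=p-h; a0=np.degrees(np.arctan2(d[1],d[0])); print(a0,np.linalg.norm(d))
A=np.radians(np.linspace(a0,90,9)); r=.066
q=[p]+[h+r*np.array([np.cos(a),np.sin(a)]) for a in A[1:]]
T=theta(s); ex=np.array([np.cos(T),np.sin(T)]); ey=np.array([np.sin(T),-np.cos(T)])
for u,v in zip(q,q[1:]): print(np.round([(v-u)@ex*1e3,(v-u)@ey*1e3],1))
```

```text
[0.49682209 0.31739546 0.09909524] 152.42676902923293 12.752174207352018 [-0.35567861 -0.71233568  5.56282467]
38.34985130741958 0.0667172059028464
[7.2 2. ]
[7.2 1.8]
[7.4 1. ]
[7.4 0.2]
[ 7.4 -0.6]
[ 7.3 -1.5]
[ 7.1 -2.3]
[ 6.8 -3.1]
```

jog_arm:
  series:
    - {"dp": [0,0,-5],"yaw": 0,"fingers": -1}
    - {"dp": [7.2,2,0],"yaw": 0,"fingers": -1}
    - {"dp": [7.2,1.8,0],"yaw": 0,"fingers": -1}
    - {"dp": [7.4,1,0],"yaw": 0,"fingers": -1}
    - {"dp": [7.4,0.2,0],"yaw": 0,"fingers": -1}
    - {"dp": [7.4,-0.6,0],"yaw": 0,"fingers": -1}
    - {"dp": [7.3,-1.5,0],"yaw": 0,"fingers": -1}
    - {"dp": [7.1,-2.3,0],"yaw": 0,"fingers": -1}
    - {"dp": [6.8,-3.1,0],"yaw": 0,"fingers": -1}
    - {"dp": [1,-0.5,0],"yaw": 0,"fingers": -1}
    - {"dp": [0,0,0],"yaw": 0,"fingers": -1}

```text
t: 7.9
tcp_pos: [0.446, 0.3408, 0.1015]
ee_rot: [0.239, 0.971, 0.001, 0.004]
contact_force: [26.5, -0.0, -16.0]
width: 0.153
```

Run:
```python
from h import *
s=read_state();print(s["tcp_pos"],np.degrees(theta(s)),s["width"]*85,s["contact_force"])
h=np.array([.4445,.2760]); p=s["tcp_pos"][:2]; d=p-h; a0=np.degrees(np.arctan2(d[1],d[0])); print(a0,np.linalg.norm(d))
m,im=grab("top","t2")
for n in "lever_hinge lever_knob".split():
    for d in pinpoint(n,"top"): print(n,d["centre"],d["conf"],at(m,d["centre"],.1 if "knob" in n else .082).round(4))
```

```text
[0.44599672 0.34078072 0.10154395] 152.30499122028448 12.97881172715597 [ 2.65084001e+01 -1.58776879e-02 -1.60359256e+01]
88.67644991342756 0.06479800557870403
lever_hinge [233.6, 100.2] 0.58 [0.4462 0.2737 0.082 ]
lever_knob [232.0, 62.8] 0.63 [0.4475 0.3438 0.1   ]
lever_knob [85.3, 209.5] 0.24 [0.7634 0.0551 0.1   ]
```

jog_arm:
  series:
    - {"dp": [-3,0,0],"yaw": 0,"fingers": -1}
    - {"dp": [0,0,0],"yaw": 0,"fingers": -0.2}
    - {"dp": [0,0,0],"yaw": 0,"fingers": -0.2}
    - {"dp": [0,0,0],"yaw": 0,"fingers": -0.2}
    - {"dp": [0,0,-30],"yaw": 0,"fingers": -0.2}
    - {"dp": [0,0,-60],"yaw": 0,"fingers": -0.2}
    - {"dp": [0,0,-60],"yaw": 1.3,"fingers": -0.2}
    - {"dp": [0,0,0],"yaw": 1.3,"fingers": -0.2}
    - {"dp": [0,0,0],"yaw": 1.3,"fingers": -0.2}
    - {"dp": [0,0,0],"yaw": 1.3,"fingers": -0.2}
    - {"dp": [0,0,0],"yaw": 1.3,"fingers": -0.2}
    - {"dp": [0,0,0],"yaw": 1.3,"fingers": -0.2}
    - {"dp": [0,0,0],"yaw": 0.7,"fingers": -0.2}

```text
t: 9.68
tcp_pos: [0.4446, 0.3401, 0.2517]
ee_rot: [0.742, 0.67, 0.0, -0.0]
contact_force: [0.4, 0.9, 0.1]
width: 0.403
```

jog_arm:
  series:
    - {"dp": [-53,17.5,0],"yaw": 0,"fingers": -0.2}
    - {"dp": [-53,17.5,0],"yaw": 0,"fingers": -0.2}
    - {"dp": [-53,17.5,0],"yaw": 0,"fingers": -0.2}
    - {"dp": [-53,17.5,0],"yaw": 0,"fingers": -0.2}
    - {"dp": [-53,17.5,0],"yaw": 0,"fingers": -0.2}
    - {"dp": [-53,17.5,0],"yaw": 0,"fingers": -0.2}
    - {"dp": [-53,17.5,0],"yaw": 0,"fingers": -0.2}
    - {"dp": [-53,17.5,0],"yaw": 0,"fingers": -0.2}
    - {"dp": [-53,17.5,0],"yaw": 0,"fingers": -0.2}
    - {"dp": [-53,17.5,0],"yaw": 0,"fingers": -0.2}
    - {"dp": [-53,17.5,0],"yaw": 0,"fingers": -0.2}
    - {"dp": [-53,17.5,0],"yaw": 0,"fingers": -0.2}
    - {"dp": [0,0,0],"yaw": 0,"fingers": -0.2}

```text
t: 11.3
tcp_pos: [0.5915, -0.3164, 0.2489]
ee_rot: [0.742, 0.67, -0.001, -0.002]
contact_force: [0.2, 0.4, -0.6]
width: 0.402
```

Run:
```python
from h import *
s=read_state();print(s["tcp_pos"],np.degrees(theta(s)),s["width"],s["contact_force"])
mt,imt=grab("top","t3")
for d in pinpoint("lever_knob","top"): print(d["centre"],d["conf"],at(mt,d["centre"],.1).round(3))
m,im=grab("wrist","w3")
for d in pinpoint("cassette_mid","wrist"): print(d["centre"],d["conf"],at(m,d["centre"],.015).round(4))
for d in silhouettes("cassette_mid","wrist"):
    ys,xs=np.nonzero(d["mask"]); print(d["conf"],len(ys),cv2.minAreaRect(np.c_[xs,ys].astype(np.float32)))
```

```text
[ 0.59152646 -0.31636227  0.24891249] 84.17660337937056 0.4019404321098953 [ 0.15305375  0.38406281 -0.63405781]
[229.5, 61.6] 0.81 [0.453 0.347 0.1  ]
[145.4, 253.9] 0.65 [ 0.5876 -0.3134  0.015 ]
0.72 4553 ((255.32191467285156, 145.3082275390625), (46.9307861328125, 100.07952880859375), 2.12109637260437)
```

View pics/w3.png

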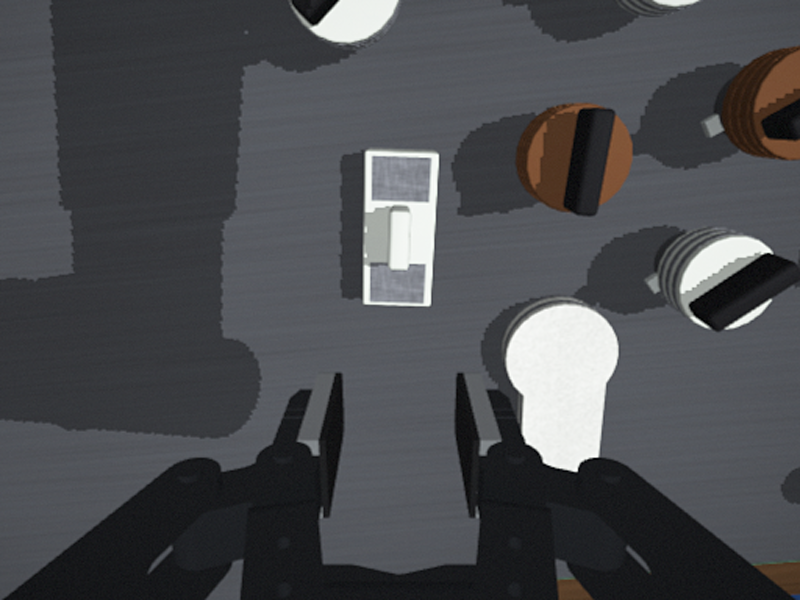

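Run:
```python
from h import *
m=optics.camera_model("wrist"); k=.64
C=[at(m,(y*k,x*k),.03) for x,y in((367,150),(438,153),(431,305),(365,304))]
F=[at(m,(y*k,x*k),.058) for x,y in((391,207),(410,207),(410,269),(389,269))]
for Q in(C,F):
    Q=np.array(Q); u=(Q[3]+Q[2]-Q[0]-Q[1])/2; print(Q.mean(0).round(4),np.degrees(np.arctan2(u[1],u[0])),np.linalg.norm(u),np.linalg.norm(Q[1]-Q[0]),np.linalg.norm(Q[2]-Q[3]))
c=(np.mean(C,0)+np.mean(F,0))/2; go(c[0],c[1],.033,np.radians(84))
```

```text
[ 0.5889 -0.3098  0.03  ] -7.121017186159301 0.10940888716990192 0.047684901525208566 0.04868904631807917
[ 0.5874 -0.3098  0.058 ] -6.367703247681845 0.04135795735409056 0.012170052289692547 0.013980169589860598
shift [  2.1  -4.4 219.2] yaw units (np.float64(0.06), 'alt', np.float64(-22.44)) q [-0.19  0.23  0.33 -0.   -1.67 -1.48] t 11.55 w 0.403 F [ 0.1 -0.   0.1]
```

jog_arm:
  series:
    - {"dp": [2.2,-4,0],"yaw": 0.12,"fingers": -0.2}
    - {"dp": [0,0,50],"yaw": 0,"fingers": -0.2}
    - {"dp": [0,0,50],"yaw": 0,"fingers": -0.2}
    - {"dp": [0,0,50],"yaw": 0,"fingers": -0.2}
    - {"dp": [0,0,40],"yaw": 0,"fingers": -0.2}
    - {"dp": [0,0,0],"yaw": 0,"fingers": -0.2}
    - {"dp": [0,0,0],"yaw": 0,"fingers": -0.2}

```text
t: 12.42
tcp_pos: [0.5892, -0.311, 0.0641]
ee_rot: [0.746, 0.666, 0.0, 0.002]
contact_force: [-0.3, 0.1, 0.9]
width: 0.4
```

Run:
```python
from h import *
go(.5882,-.3098,.036,np.radians(83.2))
```

```text
shift [ 1.1 -1.2 28.1] yaw units (np.float64(0.04), 'alt', np.float64(-22.46)) q [-0.19  0.25  0.01  0.   -1.33 -1.5 ] t 12.43 w 0.4 F [-0.3  0.1  0.9]
```

jog_arm:
  series:
    - {"dp": [1.1,-1.2,14],"yaw": 0,"fingers": -0.2}
    - {"dp": [0,0,14],"yaw": 0,"fingers": -0.2}
    - {"dp": [0,0,0],"yaw": 0,"fingers": -0.2}
    - {"dp": [0,0,0],"yaw": 0,"fingers": -1}
    - {"dp": [0,0,0],"yaw": 0,"fingers": -1}
    - {"dp": [0,0,0],"yaw": 0,"fingers": -1}
    - {"dp": [0,0,0],"yaw": 0,"fingers": -1}
  grip_force: 40

```text
t: 13.3
tcp_pos: [0.5874, -0.3097, 0.0338]
ee_rot: [0.746, 0.666, 0.0, 0.0]
contact_force: [0.1, -0.4, 0.3]
width: 0.154
```

Run:
```python
from h import *
s=read_state();print(s["tcp_pos"],np.degrees(theta(s)),s["width"]*85,s["contact_force"])
```

```text
[ 0.58736431 -0.30967683  0.03375295] 83.458341238945 13.050371889866389 [ 0.11475808 -0.3558676   0.34258351]
```

jog_arm:
  series:
    - {"dp": [0,0,-20],"yaw": 0,"fingers": -1}
    - {"dp": [0,0,-50],"yaw": 0,"fingers": -1}
    - {"dp": [0,0,-50],"yaw": -1.25,"fingers": -1}
    - {"dp": [0,0,-50],"yaw": -1.3,"fingers": -1}
    - {"dp": [0,0,0],"yaw": -1.3,"fingers": -1}
    - {"dp": [0,0,0],"yaw": -1.3,"fingers": -1}
    - {"dp": [0,0,0],"yaw": -1.3,"fingers": -1}
    - {"dp": [0,0,0],"yaw": -1.3,"fingers": -1}
    - {"dp": [0,0,0],"yaw": -1.3,"fingers": -1}
    - {"dp": [0,0,0],"yaw": -1.3,"fingers": -1}
    - {"dp": [0,0,0],"yaw": -1.3,"fingers": -1}

```text
t: 14.68
tcp_pos: [0.5869, -0.3095, 0.2044]
ee_rot: [0.026, 1.0, 0.0, 0.0]
contact_force: [0.1, 0.2, -2.3]
width: 0.158
```

jog_arm:
  series:
    - {"dp": [12.4,48.6,0],"yaw": 0,"fingers": -1}
    - {"dp": [12.4,48.6,0],"yaw": 0,"fingers": -1}
    - {"dp": [12.4,48.6,0],"yaw": 0,"fingers": -1}
    - {"dp": [12.4,48.6,0],"yaw": 0,"fingers": -1}
    - {"dp": [12.4,48.6,0],"yaw": 0,"fingers": -1}
    - {"dp": [12.4,48.6,0],"yaw": 0,"fingers": -1}
    - {"dp": [12.4,48.6,0],"yaw": 0,"fingers": -1}
    - {"dp": [12.4,48.6,0],"yaw": 0,"fingers": -1}
    - {"dp": [12.4,48.6,0],"yaw": 0,"fingers": -1}
    - {"dp": [12.4,48.6,0],"yaw": 0,"fingers": -1}
    - {"dp": [12.4,48.6,0],"yaw": 0,"fingers": -1}
    - {"dp": [0,0,0],"yaw": 0,"fingers": -1}
    - {"dp": [0,0,0],"yaw": 0,"fingers": -1}

```text
t: 16.3
tcp_pos: [0.482, 0.232, 0.2041]
ee_rot: [0.029, 1.0, 0.0, 0.0]
contact_force: [-0.2, -0.8, -1.4]
width: 0.153
```

Run:
```python
from h import *
s=read_state();print(s["tcp_pos"],np.degrees(theta(s)),s["width"]*85,s["contact_force"])
m,im=grab("wrist","w4")
go(.4826,.2315,.115,np.radians(176.7))
for n,z in(("pocket",.04),("lever_hinge",.082),("lever_knob",.1),("port0",.085)):
    for d in pinpoint(n,"wrist"): print(n,d["centre"],d["conf"],at(m,d["centre"],z).round(4))
```

```text
[0.48202593 0.23204848 0.20409573] 176.68664716642513 13.046456932989352 [-0.21868176 -0.80613737 -1.44376408]
shift [-0.3 -0.1 89.1] yaw units (np.float64(-0.01), 'alt', np.float64(22.49)) q [ 0.82 -0.14 -0.13  0.   -1.57 -0.88] t 16.35 w 0.155 F [ 0.3 -0.5 -2.2]
lever_hinge [225.1, 300.4] 0.82 [0.4451 0.2781 0.082 ]
lever_knob [225.2, 302.3] 0.6 [0.4457 0.2696 0.1   ]
port0 [2.5, 255.1] 0.91 [0.4742 0.1054 0.085 ]
port0 [177.7, 103.7] 0.63 [0.6044 0.225  0.085 ]
```

View pics/w4.png

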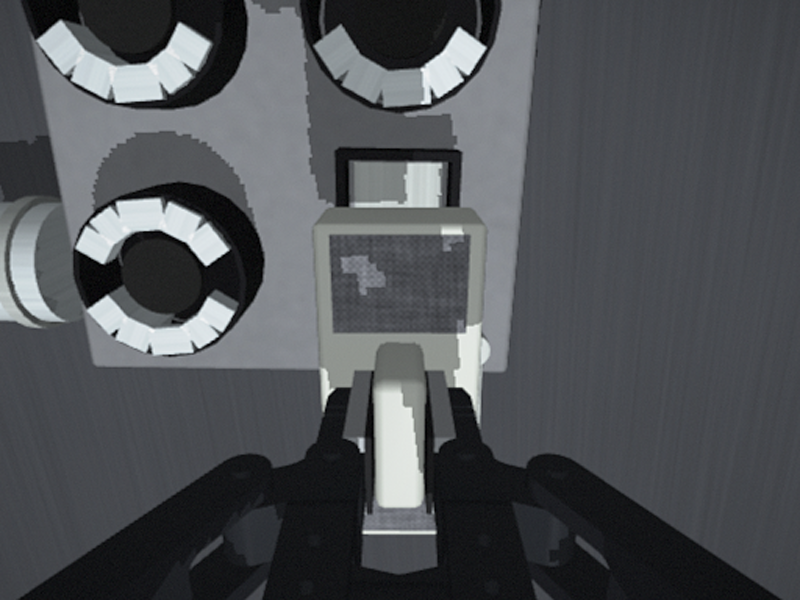

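Run:
```python
from h import *
m=optics.camera_model("wrist"); k=.64
f=lambda x,y,z:at(m,(y*k,x*k),z)[:2]
t=-.0575; R2=np.array([[np.cos(t),np.sin(t)],[-np.sin(t),np.cos(t)]])
hd=lambda p:(R2@(p-np.array([.4826,.2315])))*1000
for n,p in dict(pocL_out=(337,151,.066),pocR_out=(461,151,.066),pocL_in=(349,162,.066),pocR_in=(450,162,.066),pocL2=(347,205,.066),pocR2=(449,205,.066),casTL=(315,225,.2003),casTR=(486,225,.2003),casBL=(322,208,.1703),casL=(322,400,.2003),casR=(482,400,.2003),fin0=(398,345,.228)).items(): print(n,hd(f(*p)).round(1))
```

```text
pocL_out [ 30.9 -62.8]
pocR_out [-33.  -62.7]
pocL_in [ 24.9 -57.3]
pocR_in [-27.5 -57.1]
pocL2 [ 26.7 -35. ]
pocR2 [-27.6 -34.8]
casTL [ 22.8 -51.6]
casTR [-25.3 -51.5]
casBL [ 24.9 -51.3]
casL [23.5  4.2]
casR [-26.9   4.3]
fin0 [ -0.5 -27.4]
```

Run:
```python
from h import *
m=optics.camera_model("wrist"); k=.64
f=lambda x,y,z:at(m,(y*k,x*k),z)[:2]
t=-.0575; R2=np.array([[np.cos(t),np.sin(t)],[-np.sin(t),np.cos(t)]])
hd=lambda p:(R2@(p-np.array([.4826,.2315])))*1000
for z in(.2,.202,.204): print(z,hd(f(400,343,z)).round(1),hd(f(400,223,z)),hd(f(400,333,z)))
print(hd(f(400,508,.228)),hd(f(400,533,.2)))
im=cv2.imread("pics/w4.png")[200:560,280:520]; cv2.imwrite("pics/w4c.png",cv2.resize(im,None,fx=1.66,fy=1.66))
```

```text
0.2 [ -1.1 -15.2] [ -1.12385756 -52.09336505] [ -1.07144567 -18.53006477]
0.202 [ -1.1 -16.1] [ -1.11805868 -52.4947801 ] [ -1.06636177 -19.38933648]
0.204 [ -1.1 -17. ] [ -1.1122598  -52.89619516] [ -1.06127787 -20.2486082 ]
[-0.91848945 21.81107865] [-0.95372441 56.85575671]
```

View pics/w4c.png

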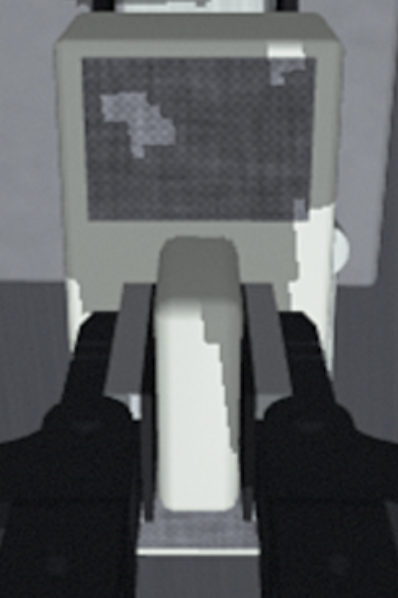

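jog_arm:
  series:
    - {"dp": [0,-1.7,30],"yaw": 0,"fingers": -1}
    - {"dp": [0,0,40],"yaw": 0,"fingers": -1}
    - {"dp": [0,0,15],"yaw": 0,"fingers": -1}
    - {"dp": [0,0,0],"yaw": 0,"fingers": -1}
    - {"dp": [0,0,10],"yaw": 0,"fingers": -1}
    - {"dp": [0,0,10],"yaw": 0,"fingers": -1}
    - {"dp": [0,0,0],"yaw": 0,"fingers": -1}

```text
t: 17.42
tcp_pos: [0.4816, 0.2302, 0.0974]
ee_rot: [0.029, 1.0, -0.0, -0.001]
contact_force: [-0.8, 0.2, -1.6]
width: 0.156
```

jog_arm:
  series:
    - {"dp": [0,0,6],"yaw": 0,"fingers": -1}
    - {"dp": [0,0,6],"yaw": 0,"fingers": -1}
    - {"dp": [0,0,6],"yaw": 0,"fingers": -1}
    - {"dp": [0,0,0],"yaw": 0,"fingers": -1}

```text
t: 17.92
tcp_pos: [0.4817, 0.2302, 0.0796]
ee_rot: [0.029, 1.0, -0.0, -0.001]
contact_force: [0.2, 0.8, -2.5]
width: 0.154
```

Inside freely. Finish the drop.

jog_arm:
  series:
    - {"dp": [0,0,4],"yaw": 0,"fingers": -1}
    - {"dp": [0,0,3],"yaw": 0,"fingers": -1}
    - {"dp": [0,0,0],"yaw": 0,"fingers": -1}
    - {"dp": [0,0,0],"yaw": 0,"fingers": -1}

```text
t: 18.42
tcp_pos: [0.4823, 0.2306, 0.0737]
ee_rot: [0.029, 1.0, 0.0, 0.0]
contact_force: [0.2, 0.7, 0.4]
width: 0.16
```

jog_arm:
  series:
    - {"dp": [0,0,0],"yaw": 0,"fingers": -0.4}
    - {"dp": [0,0,0],"yaw": 0,"fingers": -0.4}
    - {"dp": [0,0,0],"yaw": 0,"fingers": -0.4}
    - {"dp": [0,0,-20],"yaw": 0,"fingers": -0.4}
    - {"dp": [0,0,-40],"yaw": 0,"fingers": -0.3}
    - {"dp": [0,0,-30],"yaw": 0,"fingers": -0.2}
    - {"dp": [14.2,36.2,0],"yaw": 0,"fingers": -0.2}
    - {"dp": [14.2,36.2,0],"yaw": 0,"fingers": -0.2}
    - {"dp": [14.2,36.2,0],"yaw": 0,"fingers": -0.2}
    - {"dp": [0,0,0],"yaw": 0,"fingers": -0.2}
  grip_force: 25

```text
t: 19.68
tcp_pos: [0.4449, 0.3431, 0.1628]
ee_rot: [0.028, 1.0, -0.0, -0.0]
contact_force: [-0.6, -0.2, 0.2]
width: 0.4
```

Run:
```python
from h import *
s=read_state();print(s["tcp_pos"],np.degrees(theta(s)),s["width"]*85,s["contact_force"])
m,im=grab("wrist","w5")
for n,z in(("pocket",.04),("lever_hinge",.082),("lever_knob",.1),("cassette_mid",.055)):
    for d in pinpoint(n,"wrist"): print(n,d["centre"],d["conf"],at(m,d["centre"],z).round(4))
go(.446,.3415,.098)
```

```text
[0.44492651 0.3430825  0.16278611] 176.8066020790817 34.0256175859793 [-0.63848434 -0.18885266  0.16357561]
lever_hinge [97.4, 247.5] 0.83 [0.4456 0.2771 0.082 ]
lever_knob [202.6, 250.5] 0.96 [0.4474 0.3426 0.1   ]
cassette_mid [31.0, 190.5] 0.61 [0.4821 0.2331 0.055 ]
shift [ 0.3  0.9 65.5] yaw units None q [ 1.01 -0.06 -0.14  0.   -1.49 -1.07] t 19.93 w 0.4 F [-0.1  0.4 -0.3]
```

View pics/w5.png

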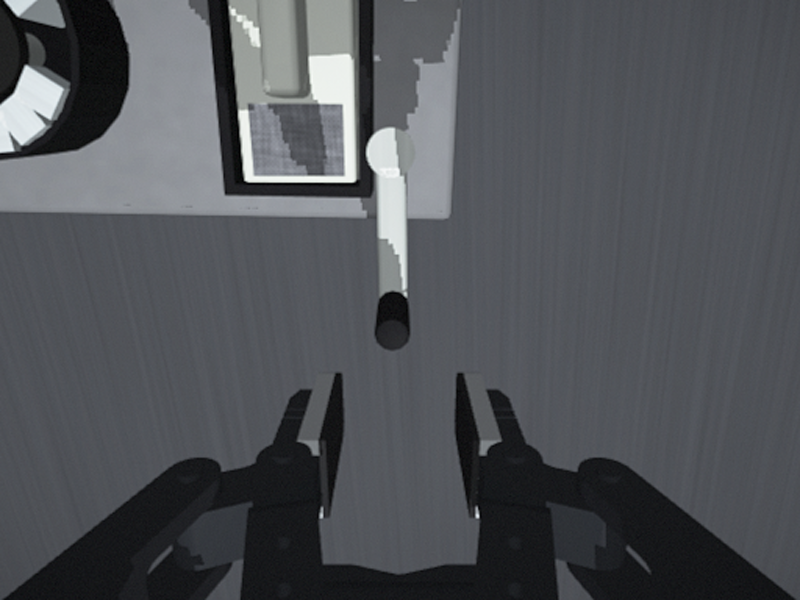

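jog_arm:
  series:
    - {"dp": [-1,0.5,30],"yaw": 0,"fingers": -0.2}
    - {"dp": [0,0,25],"yaw": 0,"fingers": -0.2}
    - {"dp": [0,0,10],"yaw": 0,"fingers": -0.2}
    - {"dp": [0,0,0],"yaw": 0,"fingers": -0.2}
    - {"dp": [0,0,0],"yaw": 0,"fingers": -1}
    - {"dp": [0,0,0],"yaw": 0,"fingers": -1}
    - {"dp": [0,0,0],"yaw": 0,"fingers": -1}
    - {"dp": [0,0,0],"yaw": 0,"fingers": -1}

```text
t: 20.92
tcp_pos: [0.4476, 0.3422, 0.0997]
ee_rot: [0.029, 1.0, 0.001, 0.001]
contact_force: [0.9, -0.7, 4.8]
width: 0.153
```

Run:
```python
from h import *
s=read_state();print(s["tcp_pos"],np.degrees(theta(s)),s["width"]*85,s["contact_force"])
h=np.array([.445,.2765]); p=s["tcp_pos"][:2]; d=p-h; a0=np.degrees(np.arctan2(d[1],d[0])); print(a0,np.linalg.norm(d))
A=np.radians(np.linspace(a0,-4.5,17)); r=.066
q=[p]+[h+r*np.array([np.cos(a),np.sin(a)]) for a in A[1:]]
T=theta(s); ex=np.array([np.cos(T),np.sin(T)]); ey=np.array([np.sin(T),-np.cos(T)])
for u,v in zip(q,q[1:]): print(np.round([(v-u)@ex*1e3,(v-u)@ey*1e3],1).tolist())
```

```text
[0.44755973 0.34215041 0.09974776] 176.66413598676291 13.028718181215089 [ 0.92759669 -0.71338615  4.78057572]
87.76714804995 0.06570029849091912
[-6.6, 0.1]
[-6.6, -0.9]
[-6.5, -1.5]
[-6.3, -2.2]
[-6.0, -2.8]
[-5.7, -3.4]
[-5.3, -3.9]
[-4.9, -4.5]
[-4.5, -4.9]
[-3.9, -5.3]
[-3.4, -5.7]
[-2.8, -6.0]
[-2.2, -6.3]
[-1.5, -6.5]
[-0.9, -6.6]
[-0.2, -6.6]
```

jog_arm:
  series:
    - {"dp": [-6.6,0.1,0],"yaw": 0,"fingers": -1}
    - {"dp": [-6.6,-0.9,0],"yaw": 0,"fingers": -1}
    - {"dp": [-6.5,-1.5,0],"yaw": 0,"fingers": -1}
    - {"dp": [-6.3,-2.2,0],"yaw": 0,"fingers": -1}
    - {"dp": [-6,-2.8,0],"yaw": 0,"fingers": -1}
    - {"dp": [-5.7,-3.4,0],"yaw": 0,"fingers": -1}
    - {"dp": [-5.3,-3.9,0],"yaw": 0,"fingers": -1}
    - {"dp": [-4.9,-4.5,0],"yaw": 0,"fingers": -1}
    - {"dp": [-4.5,-4.9,0],"yaw": 0,"fingers": -1}
    - {"dp": [-3.9,-5.3,0],"yaw": 0,"fingers": -1}
    - {"dp": [-3.4,-5.7,0],"yaw": 0,"fingers": -1}
    - {"dp": [-2.8,-6,0],"yaw": 0,"fingers": -1}
    - {"dp": [-2.2,-6.3,0],"yaw": 0,"fingers": -1}
    - {"dp": [-1.5,-6.5,0],"yaw": 0,"fingers": -1}
    - {"dp": [-0.9,-6.6,0],"yaw": 0,"fingers": -1}
    - {"dp": [-0.2,-6.6,0],"yaw": 0,"fingers": -1}
    - {"dp": [0,0,0],"yaw": 0,"fingers": -1}
    - {"dp": [0,0,0],"yaw": 0,"fingers": -1}

```text
t: 23.18
tcp_pos: [0.5106, 0.2714, 0.0994]
ee_rot: [0.029, 1.0, 0.001, 0.001]
contact_force: [-0.0, 2.6, 5.9]
width: 0.147
```

Run:
```python
from h import *
s=read_state();print(s["tcp_pos"],np.degrees(theta(s)),s["width"]*85,s["contact_force"])
h=np.array([.445,.2765]); p=s["tcp_pos"][:2]; d=p-h; print(np.degrees(np.arctan2(d[1],d[0])),np.linalg.norm(d))
```

```text
[0.5105598  0.27144753 0.09940448] 176.66315515463813 12.471344385478936 [-0.03115591  2.5892255   5.93803623]
-4.4068810216127545 0.06575419738699313
```

jog_arm:
  series:
    - {"dp": [0,-2,0],"yaw": 0,"fingers": -1}
    - {"dp": [0,-1,0],"yaw": 0,"fingers": -1}
    - {"dp": [0,0,0],"yaw": 0,"fingers": -1}

```text
t: 23.55
tcp_pos: [0.5105, 0.2685, 0.0994]
ee_rot: [0.029, 1.0, 0.001, 0.001]
contact_force: [0.1, 1.9, 5.9]
width: 0.151
```

jog_arm:
  series:
    - {"dp": [0.2,-1.5,0],"yaw": 0,"fingers": -1}
    - {"dp": [0.2,-1.5,0],"yaw": 0,"fingers": -1}
    - {"dp": [0,0,0],"yaw": 0,"fingers": -1}

```text
t: 23.92
tcp_pos: [0.5103, 0.2666, 0.0994]
ee_rot: [0.029, 1.0, 0.002, 0.001]
contact_force: [1.1, 5.1, 4.7]
width: 0.152
```

Run:
```python
from h import *
s=read_state();print(s["tcp_pos"],s["contact_force"],s["ft_torque"])
m,im=grab("top","t6"); im=cv2.imread("pics/t6.png")[150:450,80:400]; cv2.imwrite("pics/t6c.png",cv2.resize(im,None,fx=2,fy=2))
```

```text
[0.51028866 0.26657541 0.09942516] [1.08989739 5.08457922 4.6640084 ] [ 2.04544241 -0.6644636   0.04616915]
```

View pics/t6c.png

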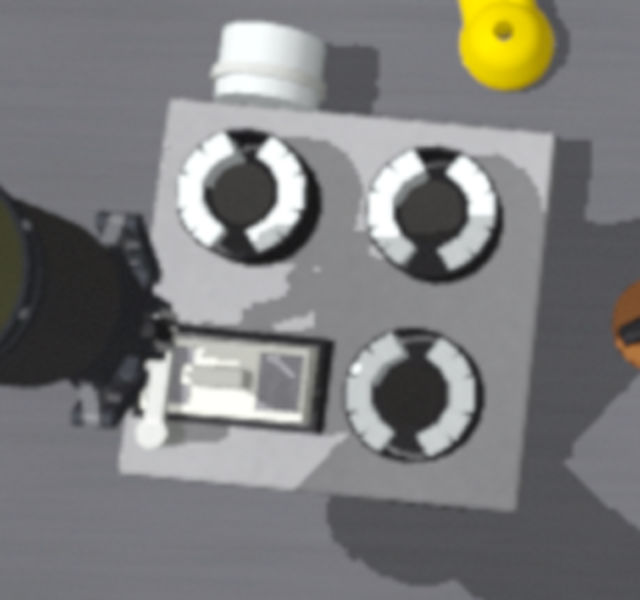

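jog_arm:
  series:
    - {"dp": [0.2,-2,0],"yaw": 0,"fingers": -1}
    - {"dp": [0,0,0],"yaw": 0,"fingers": -1}

```text
t: 24.22
tcp_pos: [0.5103, 0.2664, 0.0995]
ee_rot: [0.029, 1.0, 0.004, 0.002]
contact_force: [4.3, 11.9, 3.4]
width: 0.147
```

jog_arm:
  series:
    - {"dp": [0,1.5,0],"yaw": 0,"fingers": -1}
    - {"dp": [0,0,0],"yaw": 0,"fingers": -0.3}
    - {"dp": [0,0,0],"yaw": 0,"fingers": -0.3}
    - {"dp": [0,0,0],"yaw": 0,"fingers": -0.3}
    - {"dp": [0,0,-30],"yaw": 0,"fingers": -0.3}
    - {"dp": [0,0,-60],"yaw": 0,"fingers": -0.3}
    - {"dp": [0,0,-60],"yaw": 1.3,"fingers": -0.3}
    - {"dp": [0,0,-60],"yaw": 1.3,"fingers": -0.3}
    - {"dp": [0,0,-20],"yaw": 1.3,"fingers": -0.3}
    - {"dp": [0,0,0],"yaw": 1.3,"fingers": -0.3}
    - {"dp": [0,0,0],"yaw": 1.3,"fingers": -0.3}
    - {"dp": [0,0,0],"yaw": 1.3,"fingers": -0.3}
    - {"dp": [0,0,0],"yaw": 1.3,"fingers": -0.3}
    - {"dp": [0,0,0],"yaw": 1.3,"fingers": -0.3}
    - {"dp": [-53,10,0],"yaw": 0.43,"fingers": -0.3}
    - {"dp": [-54,10,0],"yaw": 0,"fingers": -0.3}
    - {"dp": [0,0,0],"yaw": 0,"fingers": -0.3}

```text
t: 26.35
tcp_pos: [0.5328, 0.155, 0.3289]
ee_rot: [0.709, 0.706, 0.0, 0.0]
contact_force: [-0.3, 0.7, -0.3]
width: 0.347
```

Run:
```python
from h import *
import pickle
s=read_state();print(s["tcp_pos"],np.degrees(theta(s)),s["width"]*85,s["contact_force"])
m,im=grab("wrist","w7");pickle.dump(m,open("w7.pkl","wb"))
for n,z in(("port0",.085),("lever_hinge",.082),("lever_knob",.1),("cassette_mid",.055)):
    for d in pinpoint(n,"wrist"): print(n,d["centre"],d["conf"],at(m,d["centre"],z).round(4))
m,im=grab("top","t7");pickle.dump(im,open("t7.pkl","wb"))
for n,z in(("port0",.085),("lever_hinge",.082),("lever_knob",.1)):
    for d in pinpoint(n,"top"): print(n,d["centre"],d["conf"],at(m,d["centre"],z).round(4))
```

```text
[0.53278844 0.15495302 0.32885355] 89.76875306686195 29.514559589087572 [-0.29941109  0.72865519 -0.28055406]
port0 [93.0, 208.1] 0.87 [0.4717 0.1042 0.085 ]
port0 [199.7, 204.4] 0.82 [0.5981 0.0935 0.085 ]
port0 [205.7, 309.2] 0.64 [0.6065 0.2225 0.085 ]
lever_hinge [67.2, 363.0] 0.63 [0.4454 0.2739 0.082 ]
lever_hinge [282.7, 38.1] 0.22 [ 0.7184 -0.138   0.082 ]
lever_knob [126.9, 360.2] 0.65 [0.5075 0.2715 0.1   ]
cassette_mid [101.4, 318.2] 0.93 [0.4837 0.232  0.055 ]
port0 [84.0, 206.5] 0.74 [0.7719 0.0634 0.085 ]
port0 [155.3, 125.8] 0.66 [0.612  0.2289 0.085 ]
port0 [163.6, 186.5] 0.64 [0.5969 0.0996 0.085 ]
port0 [220.0, 182.3] 0.58 [0.478  0.1036 0.085 ]
lever_hinge [230.5, 101.2] 0.82 [0.4526 0.2721 0.082 ]
lever_knob [203.0, 99.7] 0.83 [0.5084 0.2722 0.1   ]
```

View pics/w7.png

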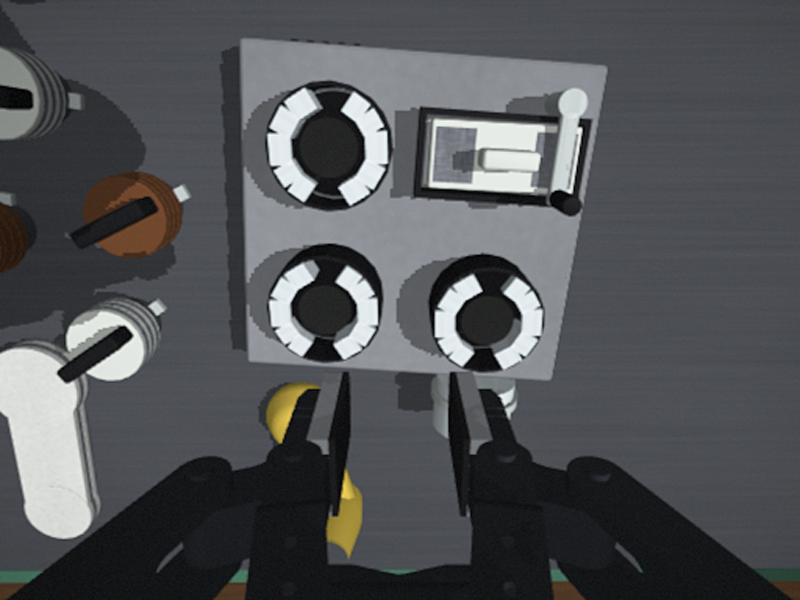

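Run:
```python
from h import *
import pickle
from scipy.optimize import least_squares
mw=pickle.load(open("w7.pkl","rb")); mt=optics.camera_model("top")
imw=cv2.resize(cv2.imread("pics/w7.png"),(512,384),interpolation=cv2.INTER_AREA); imt=pickle.load(open("t7.pkl","rb"))
G=dict(NR=(.474,.104),FR=(.598,.096),FL=(.606,.2235))
for nm,m,im in(("w",mw,imw),("t",mt,imt)):
    g=im.min(2) if nm=="t" else im.min(2)
    out={}
    for n,c in G.items():
        ys,xs=np.nonzero(g>150); P=np.array([at(m,(y,x),.085)[:2] for y,x in zip(ys,xs)])
        P=P[np.hypot(*(P-c).T)<.047]
        H=cv2.convexHull(P.astype(np.float32))[:,0]
        r=least_squares(lambda p:np.hypot(*(H-p[:2]).T)-p[2],[*c,.04],loss="soft_l1",f_scale=.0008)
        out[n]=r.x[:2]; print(nm,n,r.x.round(4),len(P),np.abs(r.fun).mean().round(4))
    a=out["FR"]-out["NR"]; b=out["FL"]-out["FR"]
    print(np.degrees(np.arctan2(a[1],a[0])),np.linalg.norm(a),np.degrees(np.arctan2(b[1],b[0]))-90,np.linalg.norm(b))
```

```text
w NR [0.4735 0.1057 0.0422] 2196 0.0002
w FR [0.5983 0.0966 0.0424] 1662 0.0003
w FL [0.6077 0.2264 0.0423] 1586 0.0004
-4.169967845287271 0.12515495312532313 -4.152866016243621 0.13014061440080163
t NR [0.4737 0.106  0.0452] 809 0.001
t FR [0.5986 0.0974 0.0455] 805 0.0006
t FL [0.6165 0.2212 0.0372] 230 0.0029
-3.942325267186871 0.12516466100489382 -8.206472177723128 0.12510154888410244
```

jog_arm:
  series:
    - {"dp": [0,0,0],"yaw": -1.32,"fingers": -0.2}
    - {"dp": [0,0,0],"yaw": -1.32,"fingers": -0.2}
    - {"dp": [0,0,0],"yaw": -1.32,"fingers": -0.2}
    - {"dp": [0,0,0],"yaw": -1.32,"fingers": -0.2}
    - {"dp": [0,0,0],"yaw": -1.32,"fingers": -0.2}
    - {"dp": [0,0,0],"yaw": -1.32,"fingers": -0.2}
    - {"dp": [0,0,0],"yaw": -1.32,"fingers": -0.2}
    - {"dp": [0,0,0],"yaw": -1.32,"fingers": -0.2}
    - {"dp": [0,0,0],"yaw": -1.32,"fingers": -0.2}
    - {"dp": [0,0,0],"yaw": -1.32,"fingers": -0.2}
    - {"dp": [0,0,0],"yaw": -1.32,"fingers": -0.2}
    - {"dp": [0,0,0],"yaw": -1.32,"fingers": -0.2}
    - {"dp": [13.2,-53.2,16],"yaw": 0,"fingers": -0.2}
    - {"dp": [13.2,-53.2,16],"yaw": 0,"fingers": -0.2}
    - {"dp": [13.2,-53.2,16],"yaw": 0,"fingers": -0.2}
    - {"dp": [13.2,-53.2,16],"yaw": 0,"fingers": -0.2}
    - {"dp": [13.2,-53.2,16],"yaw": 0,"fingers": -0.2}
    - {"dp": [0,0,0],"yaw": 0,"fingers": -0.2}

```text
t: 29.05
tcp_pos: [0.6385, -0.0973, 0.2448]
ee_rot: [-0.313, 0.95, 0.001, -0.003]
contact_force: [-0.6, 0.6, 0.3]
width: 0.402
```

```bash
cat >> h.py <<'E'
def bar(name,guess,rad=.06):
    """bar top corners (z .088) of the can near guess, from wrist: dark blob on white drum; returns centre, angle"""
    m,im=grab("wrist",name); hsv=im.astype(int); dark=(im.max(2)<60)
    best=None
    n,lab,st,cen=cv2.connectedComponentsWithStats(dark.astype(np.uint8))
    for i in range(1,n):
        if st[i,4]<150 or st[i,4]>8000: continue
        c=at(m,cen[i][::-1],.08)[:2]; d=np.hypot(*(c-guess))
        ys,xs=np.nonzero(lab==i); P=np.array([at(m,q,.088)[:2] for q in zip(ys,xs)],np.float32)
        ring=cv2.dilate((lab==i).astype(np.uint8),np.ones((7,7)))>0
        col=np.median(im[ring&~dark],0) if (ring&~dark).any() else None
        if d<rad: print("blob",st[i,4],"at z.08",c.round(4),"rect@z.088",cv2.minAreaRect(P*1000),"colour",col)
    for d in pinpoint("can0_mid","wrist"):
        p=at(m,d["centre"],.044)
        if np.hypot(*(p[:2]-guess))<rad: print("pin",p.round(4),round(d["conf"],2))
    return m,im
E
python3 - <<'E'
from h import *
s=read_state();print(s["tcp_pos"],np.degrees(theta(s)),s["width"]*85,s["qpos"].round(2))
bar("w8",(.636,-.099))
E
```

```text
[ 0.63849646 -0.09729616  0.24481781] -143.49314635723675 34.1559708361474 [ 0.16  0.17  0.25 -0.   -1.66  0.48]
blob 906 at z.08 [ 0.6388 -0.0973] rect@z.088 ((639.5214233398438, -98.12300872802734), (13.209354400634766, 61.96929931640625), 33.712039947509766) colour [167. 172. 167.]
```

View pics/w8.png

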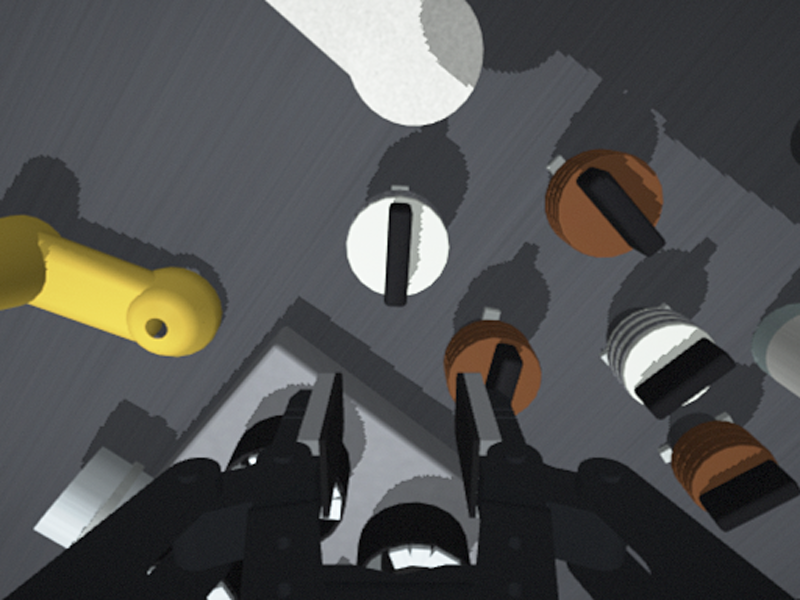

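jog_arm:
  series:
    - {"dp": [-0.3,-1.2,0],"yaw": 0.35,"fingers": -0.2}
    - {"dp": [0,0,50],"yaw": 0,"fingers": -0.2}
    - {"dp": [0,0,50],"yaw": 0,"fingers": -0.2}
    - {"dp": [0,0,40],"yaw": 0,"fingers": -0.2}
    - {"dp": [0,0,25],"yaw": 0,"fingers": -0.2}
    - {"dp": [0,0,10],"yaw": 0,"fingers": -0.2}
    - {"dp": [0,0,0],"yaw": 0,"fingers": -0.2}
    - {"dp": [0,0,0],"yaw": 0,"fingers": -0.2}

```text
t: 30.15
tcp_pos: [0.6405, -0.0949, 0.0753]
ee_rot: [-0.292, 0.956, -0.0, 0.001]
contact_force: [0.5, -0.0, 0.1]
width: 0.399
```

Run:
```python
from h import *
go(.6395,-.0981,.066,np.radians(213.7))
```

```text
shift [ 2.6 -2.1  9.3] yaw units (np.float64(0.03), 'alt', np.float64(-22.47)) q [ 0.16  0.2  -0.03  0.   -1.34  0.43] t 30.15 w 0.399 F [ 0.5 -0.   0.1]
```

jog_arm:
  series:
    - {"dp": [2.6,-2.1,0],"yaw": 0,"fingers": -0.2}
    - {"dp": [0,0,9],"yaw": 0,"fingers": -0.2}
    - {"dp": [0,0,0],"yaw": 0,"fingers": -0.2}
    - {"dp": [0,0,0],"yaw": 0,"fingers": -1}
    - {"dp": [0,0,0],"yaw": 0,"fingers": -1}
    - {"dp": [0,0,0],"yaw": 0,"fingers": -1}
    - {"dp": [0,0,0],"yaw": 0,"fingers": -1}
    - {"dp": [0,0,0],"yaw": 0,"fingers": -1}
  grip_force: 70

```text
t: 31.15
tcp_pos: [0.6385, -0.0985, 0.0643]
ee_rot: [-0.292, 0.956, 0.0, -0.0]
contact_force: [0.0, -0.6, -0.7]
width: 0.149
```

Run:
```python
from h import *
s=read_state();print(s["tcp_pos"],np.degrees(theta(s)),s["width"]*85,s["contact_force"])
```

```text
[ 0.63852831 -0.09847654  0.06427194] -146.07066269808476 12.701915558715434 [ 0.04821245 -0.61666851 -0.66528708]
```

jog_arm:
  series:
    - {"dp": [0,0,-20],"yaw": 0,"fingers": -1}
    - {"dp": [0,0,-50],"yaw": 0,"fingers": -1}
    - {"dp": [0,0,-50],"yaw": -1.3,"fingers": -1}
    - {"dp": [0,0,-50],"yaw": -1.3,"fingers": -1}
    - {"dp": [0,0,-16],"yaw": -1.3,"fingers": -1}
    - {"dp": [0,0,0],"yaw": -1.3,"fingers": -1}
    - {"dp": [0,0,0],"yaw": -1.29,"fingers": -1}
    - {"dp": [-46,7.7,0],"yaw": 0,"fingers": -1}
    - {"dp": [-46,7.7,0],"yaw": 0,"fingers": -1}
    - {"dp": [-46,7.7,0],"yaw": 0,"fingers": -1}
    - {"dp": [-46,7.7,0],"yaw": 0,"fingers": -1}
    - {"dp": [-46,7.7,0],"yaw": 0,"fingers": -1}
    - {"dp": [-46,7.7,0],"yaw": 0,"fingers": -1}
    - {"dp": [-46,7.7,0],"yaw": 0,"fingers": -1}
    - {"dp": [0,0,0],"yaw": 0,"fingers": -1}
    - {"dp": [0,0,0],"yaw": 0,"fingers": -1}

```text
t: 33.15
tcp_pos: [0.608, 0.2266, 0.2512]
ee_rot: [-0.681, 0.732, -0.0, 0.0]
contact_force: [-0.4, -0.1, -3.2]
width: 0.146
```

Run:
```python
from h import *
go(.6077,.2264,.155,np.radians(265.85))
m,im=grab("wrist","w9"); im=cv2.imread("pics/w9.png")
for p,c in(((.6077,.2264,.085),(0,0,255)),((.5984,.0970,.085),(0,255,0))):
    r=proj(m,np.array(p))[0]/.64; cv2.circle(im,(int(r[1]),int(r[0])),4,c,-1)
cv2.imwrite("pics/w9b.png",im)
```

```text
shift [ 0.2  0.3 96.2] yaw units (np.float64(0.0), 'alt', np.float64(-22.5)) q [ 0.66  0.17  0.26  0.   -1.66  0.83] t 33.15 w 0.146 F [-0.4 -0.1 -3.2]
```

View pics/w9b.png

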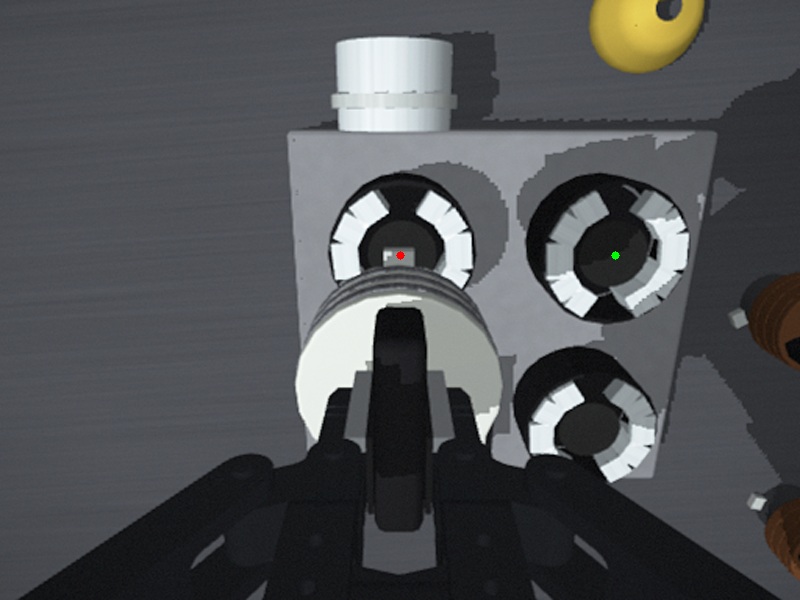

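jog_arm:
  series:
    - {"dp": [-0.2,-0.3,40],"yaw": 0,"fingers": -1}
    - {"dp": [0,0,40],"yaw": 0,"fingers": -1}
    - {"dp": [0,0,17],"yaw": 0,"fingers": -1}
    - {"dp": [0,0,0],"yaw": 0,"fingers": -1}
    - {"dp": [0,0,0],"yaw": 0,"fingers": -1}

```text
t: 33.83
tcp_pos: [0.6094, 0.2267, 0.1559]
ee_rot: [-0.681, 0.732, -0.001, 0.002]
contact_force: [0.3, 1.0, -2.7]
width: 0.149
```

Run:
```python
from h import *
go(.6077,.2264,.1273,np.radians(265.85))
```

```text
shift [ 0.5  1.8 28.6] yaw units (np.float64(-0.0), 'alt', np.float64(22.5)) q [ 0.66  0.17  0.09  0.   -1.49  0.83] t 33.83 w 0.149 F [ 0.3  1.  -2.7]
```

jog_arm:
  series:
    - {"dp": [0.4,1.8,0],"yaw": 0,"fingers": -1}
    - {"dp": [0,0,6],"yaw": 0,"fingers": -1}
    - {"dp": [0,0,6],"yaw": 0,"fingers": -1}
    - {"dp": [0,0,0],"yaw": 0,"fingers": -1}
    - {"dp": [0,0,0],"yaw": 0,"fingers": -1}

```text
t: 34.45
tcp_pos: [0.6067, 0.2267, 0.1424]
ee_rot: [-0.681, 0.732, -0.0, 0.001]
contact_force: [-1.1, 0.3, 3.3]
width: 0.148
```

jog_arm:
  series:
    - {"dp": [0,-1,5],"yaw": 0,"fingers": -1}
    - {"dp": [0,0,5],"yaw": 0,"fingers": -1}
    - {"dp": [0,0,5],"yaw": 0,"fingers": -1}
    - {"dp": [0,0,0],"yaw": 0,"fingers": -1}
    - {"dp": [0,0,0],"yaw": 0,"fingers": -1}

```text
t: 35.08
tcp_pos: [0.6078, 0.2266, 0.1286]
ee_rot: [-0.681, 0.732, -0.0, 0.001]
contact_force: [-5.5, 1.0, 11.2]
width: 0.147
```

jog_arm:
  series:
    - {"dp": [0,0,1.5],"yaw": 0,"fingers": -1}
    - {"dp": [0,0,0],"yaw": 1.1,"fingers": -1}
    - {"dp": [0,0,0],"yaw": 1.1,"fingers": -1}
    - {"dp": [0,0,0],"yaw": 1.1,"fingers": -1}
    - {"dp": [0,0,0],"yaw": 1.1,"fingers": -1}
    - {"dp": [0,0,0],"yaw": 1.1,"fingers": -1}
    - {"dp": [0,0,0],"yaw": 1.1,"fingers": -1}
    - {"dp": [0,0,0],"yaw": 1.1,"fingers": -1}
    - {"dp": [0,0,0],"yaw": 1.1,"fingers": -1}
    - {"dp": [0,0,0],"yaw": 1.1,"fingers": -1}
    - {"dp": [0,0,0],"yaw": 1.1,"fingers": -1}
    - {"dp": [0,0,0],"yaw": 0,"fingers": -1}
    - {"dp": [0,0,0],"yaw": 0,"fingers": -1}

```text
t: 36.7
tcp_pos: [0.6085, 0.2262, 0.128]
ee_rot: [0.019, 1.0, 0.0, 0.002]
contact_force: [-3.3, -0.7, 12.6]
width: 0.149
```

Run:
```python
from h import *
s=read_state();print(s["tcp_pos"],265.85-np.degrees(theta(s)),s["width"]*85,s["contact_force"],s["ft_torque"])
```

```text
[0.6084983  0.22615527 0.12804692] 87.97023014628783 12.68578421860212 [-3.33371604 -0.65607167 12.59735444] [-0.30148371  1.71872006  0.16154404]
```

jog_arm:
  series:
    - {"dp": [0,0,-4],"yaw": 0,"fingers": -1}
    - {"dp": [0,0,-5],"yaw": 0,"fingers": -1}
    - {"dp": [0,0,0],"yaw": 0,"fingers": -1}
    - {"dp": [0,0,0],"yaw": 0,"fingers": -1}

```text
t: 37.2
tcp_pos: [0.6083, 0.2262, 0.1355]
ee_rot: [0.019, 1.0, 0.0, 0.001]
contact_force: [-0.9, -1.2, 8.2]
width: 0.148
```

jog_arm:
  series:
    - {"dp": [0,0,-5],"yaw": 0,"fingers": -1}
    - {"dp": [0,0,0],"yaw": 0,"fingers": -1}
    - {"dp": [0,0,0],"yaw": 0,"fingers": -1}

```text
t: 37.58
tcp_pos: [0.6079, 0.2263, 0.1383]
ee_rot: [0.019, 1.0, -0.0, 0.0]
contact_force: [4.9, -1.4, -0.6]
width: 0.15
```

jog_arm:
  series:
    - {"dp": [0,0,0],"yaw": 0,"fingers": -0.3}
    - {"dp": [0,0,0],"yaw": 0,"fingers": -0.3}
    - {"dp": [0,0,0],"yaw": 0,"fingers": -0.3}
    - {"dp": [0,0,-20],"yaw": 0,"fingers": -0.3}
    - {"dp": [0,0,-50],"yaw": 0,"fingers": -0.2}
    - {"dp": [0,0,-50],"yaw": -1.2,"fingers": -0.2}
    - {"dp": [0,0,0],"yaw": -1.1,"fingers": -0.2}
    - {"dp": [0,0,0],"yaw": -1.1,"fingers": -0.2}
    - {"dp": [0,0,0],"yaw": -1.1,"fingers": -0.2}

```text
t: 38.7
tcp_pos: [0.6076, 0.2264, 0.2608]
ee_rot: [-0.294, 0.956, 0.0, 0.001]
contact_force: [0.4, 0.4, -0.5]
width: 0.395
```

jog_arm:
  series:
    - {"dp": [41,-32.8,0],"yaw": 0,"fingers": -0.2}
    - {"dp": [41,-32.8,0],"yaw": 0,"fingers": -0.2}
    - {"dp": [41,-32.8,0],"yaw": 0,"fingers": -0.2}
    - {"dp": [41,-32.8,0],"yaw": 0,"fingers": -0.2}
    - {"dp": [41,-32.8,0],"yaw": 0,"fingers": -0.2}
    - {"dp": [41,-32.8,0],"yaw": 0,"fingers": -0.2}
    - {"dp": [41,-32.8,0],"yaw": 0,"fingers": -0.2}
    - {"dp": [41,-32.8,0],"yaw": 0,"fingers": -0.2}
    - {"dp": [41,-32.8,0],"yaw": 0,"fingers": -0.2}
    - {"dp": [41,-32.8,0],"yaw": 0,"fingers": -0.2}
    - {"dp": [41,-32.8,0],"yaw": 0,"fingers": -0.2}
    - {"dp": [0,0,0],"yaw": 0,"fingers": -0.2}
    - {"dp": [0,0,0],"yaw": 0,"fingers": -0.2}

```text
t: 40.33
tcp_pos: [0.434, -0.3244, 0.2599]
ee_rot: [-0.291, 0.957, -0.0, 0.001]
contact_force: [-0.2, 0.7, 0.2]
width: 0.399
```

Run:
```python
from h import *
s=read_state();print(s["tcp_pos"],np.degrees(theta(s)),s["width"]*85,s["qpos"].round(2))
bar("w10",(.436,-.325),.08)
m,im=grab("top")
for d in pinpoint("can0_mid","top"): print(d["centre"],round(d["conf"],2),at(m,d["centre"],.044).round(3),at(m,d["centre"],.118).round(3))
```

```text
[ 0.43400614 -0.32444169  0.25992143] -146.18310735157667 33.92100102822165 [-0.27 -0.11 -0.01 -0.   -1.67  0.86]
blob 817 at z.08 [ 0.436  -0.3295] rect@z.088 ((436.4488830566406, -330.3729553222656), (12.90685749053955, 61.17670440673828), 37.433773040771484) colour [186. 192. 186.]
[294.4, 279.7] 0.82 [ 0.327 -0.103  0.044] [ 0.336 -0.098  0.118]
[199.8, 262.6] 0.66 [ 0.528 -0.063  0.044] [ 0.521 -0.061  0.118]
[241.3, 295.1] 0.61 [ 0.439 -0.135  0.044] [ 0.44  -0.127  0.118]
```

jog_arm:
  series:
    - {"dp": [0,0,0],"yaw": -0.45,"fingers": -0.2}
    - {"dp": [1.5,-5.9,20],"yaw": 0,"fingers": -0.2}
    - {"dp": [0,0,50],"yaw": 0,"fingers": -0.2}
    - {"dp": [0,0,50],"yaw": 0,"fingers": -0.2}
    - {"dp": [0,0,40],"yaw": 0,"fingers": -0.2}
    - {"dp": [0,0,20],"yaw": 0,"fingers": -0.2}
    - {"dp": [0,0,0],"yaw": 0,"fingers": -0.2}
    - {"dp": [0,0,0],"yaw": 0,"fingers": -0.2}

```text
t: 41.52
tcp_pos: [0.4368, -0.3302, 0.0796]
ee_rot: [-0.321, 0.947, -0.0, 0.0]
contact_force: [-0.5, 1.4, 0.4]
width: 0.398
```

Run:
```python
from h import *
go(.4364,-.3300,.0655,np.radians(217.4))
```

```text
shift [ 0.2  0.4 14.1] yaw units (np.float64(0.01), 'alt', np.float64(-22.49)) q [-0.28 -0.06 -0.3   0.   -1.34  0.93] t 41.52 w 0.398 F [-0.5  1.4  0.4]
```

jog_arm:
  series:
    - {"dp": [0.2,0.4,7],"yaw": 0,"fingers": -0.2}
    - {"dp": [0,0,7],"yaw": 0,"fingers": -0.2}
    - {"dp": [0,0,0],"yaw": 0,"fingers": -0.2}
    - {"dp": [0,0,0],"yaw": 0,"fingers": -1}
    - {"dp": [0,0,0],"yaw": 0,"fingers": -1}
    - {"dp": [0,0,0],"yaw": 0,"fingers": -1}
    - {"dp": [0,0,0],"yaw": 0,"fingers": -1}
    - {"dp": [0,0,0],"yaw": 0,"fingers": -1}

```text
t: 42.52
tcp_pos: [0.4362, -0.33, 0.0652]
ee_rot: [-0.321, 0.947, -0.0, 0.0]
contact_force: [-0.1, 0.0, 2.1]
width: 0.148
```

Run:
```python
from h import *
s=read_state();print(s["tcp_pos"],np.degrees(theta(s))%360,s["width"]*85,s["contact_force"])
T=np.radians(265.85); ex=np.array([np.cos(T),np.sin(T)]); ey=np.array([np.sin(T),-np.cos(T)])
d=np.array([.5984,.0970])-s["tcp_pos"][:2]; print("after yaw",-(265.85-np.degrees(theta(s))%360)/8,(d@ex*1e3).round(1),(d@ey*1e3).round(1))
```

```text
[ 0.43617949 -0.32995821  0.06516598] 217.45780735326184 12.597091095872411 [-0.10289002  0.01515749  2.09703491]
after yaw -6.049024080842273 -437.6 -130.9
```

jog_arm:
  series:
    - {"dp": [0,0,-20],"yaw": 0,"fingers": -1}
    - {"dp": [0,0,-50],"yaw": 0,"fingers": -1}
    - {"dp": [0,0,-50],"yaw": -1.21,"fingers": -1}
    - {"dp": [0,0,-50],"yaw": -1.21,"fingers": -1}
    - {"dp": [0,0,-16],"yaw": -1.21,"fingers": -1}
    - {"dp": [0,0,0],"yaw": -1.21,"fingers": -1}
    - {"dp": [0,0,0],"yaw": -1.21,"fingers": -1}
    - {"dp": [-48.6,-14.5,0],"yaw": 0,"fingers": -1}
    - {"dp": [-48.6,-14.5,0],"yaw": 0,"fingers": -1}
    - {"dp": [-48.6,-14.5,0],"yaw": 0,"fingers": -1}
    - {"dp": [-48.6,-14.5,0],"yaw": 0,"fingers": -1}
    - {"dp": [-48.6,-14.5,0],"yaw": 0,"fingers": -1}
    - {"dp": [-48.6,-14.5,0],"yaw": 0,"fingers": -1}
    - {"dp": [-48.6,-14.5,0],"yaw": 0,"fingers": -1}
    - {"dp": [-48.6,-14.5,0],"yaw": 0,"fingers": -1}
    - {"dp": [-48.6,-14.5,0],"yaw": 0,"fingers": -1}
    - {"dp": [0,0,40],"yaw": 0,"fingers": -1}
    - {"dp": [0,0,40],"yaw": 0,"fingers": -1}
    - {"dp": [0,0,10],"yaw": 0,"fingers": -1}
    - {"dp": [0,0,0],"yaw": 0,"fingers": -1}

```text
t: 45.02
tcp_pos: [0.5977, 0.0967, 0.1607]
ee_rot: [-0.681, 0.732, -0.0, -0.001]
contact_force: [-0.1, -0.3, -1.4]
width: 0.151
```

Run:
```python
from h import *
go(.5984,.0970,.1282,np.radians(265.85))
m,im=grab("wrist","w11"); im=cv2.imread("pics/w11.png")
for p,c in(((.5984,.0970,.085),(0,0,255)),):
    r=proj(m,np.array(p))[0]/.64; cv2.circle(im,(int(r[1]),int(r[0])),4,c,-1)
cv2.imwrite("pics/w11b.png",im)
```

```text
shift [-0.4 -0.7 32.5] yaw units (np.float64(-0.0), 'alt', np.float64(22.5)) q [ 0.49  0.06 -0.02  0.   -1.49  1.01] t 45.02 w 0.151 F [-0.1 -0.3 -1.4]
```

View pics/w11b.png

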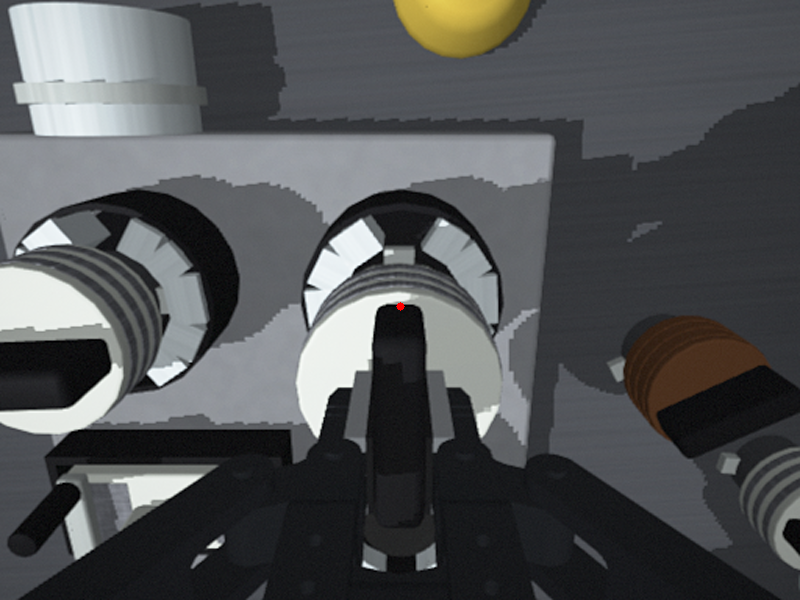

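jog_arm:
  series:
    - {"dp": [-0.4,-0.7,6],"yaw": 0,"fingers": -1}
    - {"dp": [0,0,6],"yaw": 0,"fingers": -1}
    - {"dp": [0,0,5],"yaw": 0,"fingers": -1}
    - {"dp": [0,0,0],"yaw": 0,"fingers": -1}
    - {"dp": [0,0,0],"yaw": 0,"fingers": -1}

```text
t: 45.7
tcp_pos: [0.5987, 0.0973, 0.1442]
ee_rot: [-0.681, 0.732, -0.0, 0.0]
contact_force: [0.5, -0.0, -0.2]
width: 0.146
```

jog_arm:
  series:
    - {"dp": [0,0.3,6],"yaw": 0,"fingers": -1}
    - {"dp": [0,0,6],"yaw": 0,"fingers": -1}
    - {"dp": [0,0,6],"yaw": 0,"fingers": -1}
    - {"dp": [0,0,0],"yaw": 0,"fingers": -1}
    - {"dp": [0,0,0],"yaw": 0,"fingers": -1}

```text
t: 46.32
tcp_pos: [0.5989, 0.0973, 0.1287]
ee_rot: [-0.681, 0.732, -0.001, 0.001]
contact_force: [-4.6, 1.1, 12.2]
width: 0.147
```

jog_arm:
  series:
    - {"dp": [0,0,0.7],"yaw": 0,"fingers": -1}
    - {"dp": [0,0,0],"yaw": 1.1,"fingers": -1}
    - {"dp": [0,0,0],"yaw": 1.1,"fingers": -1}
    - {"dp": [0,0,0],"yaw": 1.1,"fingers": -1}
    - {"dp": [0,0,0],"yaw": 1.1,"fingers": -1}
    - {"dp": [0,0,0],"yaw": 1.1,"fingers": -1}
    - {"dp": [0,0,0],"yaw": 1.1,"fingers": -1}
    - {"dp": [0,0,0],"yaw": 1.1,"fingers": -1}
    - {"dp": [0,0,0],"yaw": 1.1,"fingers": -1}
    - {"dp": [0,0,0],"yaw": 1.1,"fingers": -1}
    - {"dp": [0,0,0],"yaw": 1.1,"fingers": -1}
    - {"dp": [0,0,0],"yaw": 0,"fingers": -1}
    - {"dp": [0,0,0],"yaw": 0,"fingers": -1}

```text
t: 47.95
tcp_pos: [0.5993, 0.0971, 0.1288]
ee_rot: [0.018, 1.0, 0.0, 0.002]
contact_force: [-4.8, 0.1, 13.4]
width: 0.144
```

Run:
```python
from h import *
s=read_state();print(s["tcp_pos"],265.85-np.degrees(theta(s)),s["width"]*85,s["contact_force"],s["ft_torque"])
```

```text
[0.59929323 0.09712717 0.1288001 ] 87.96592755649598 12.25700959442081 [-4.83680223  0.08270514 13.44987969] [0.02377141 1.77163278 0.02586091]
```

jog_arm:
  series:
    - {"dp": [0,0,-4],"yaw": 0,"fingers": -1}
    - {"dp": [0,0,-5],"yaw": 0,"fingers": -1}
    - {"dp": [0,0,-5],"yaw": 0,"fingers": -1}
    - {"dp": [0,0,0],"yaw": 0,"fingers": -1}
    - {"dp": [0,0,0],"yaw": 0,"fingers": -1}

```text
t: 48.58
tcp_pos: [0.5988, 0.0972, 0.1392]
ee_rot: [0.019, 1.0, -0.0, 0.001]
contact_force: [4.2, -1.2, 0.4]
width: 0.148
```

jog_arm:
  series:
    - {"dp": [0,0,0],"yaw": 0,"fingers": -0.3}
    - {"dp": [0,0,0],"yaw": 0,"fingers": -0.3}
    - {"dp": [0,0,0],"yaw": 0,"fingers": -0.3}
    - {"dp": [0,0,-20],"yaw": 0,"fingers": -0.3}
    - {"dp": [0,0,-50],"yaw": 0,"fingers": -0.2}
    - {"dp": [0,0,-50],"yaw": 0.86,"fingers": -0.2}
    - {"dp": [24.4,-51.6,0],"yaw": 0,"fingers": -0.2}
    - {"dp": [24.4,-51.6,0],"yaw": 0,"fingers": -0.2}
    - {"dp": [24.4,-51.6,0],"yaw": 0,"fingers": -0.2}
    - {"dp": [24.4,-51.6,0],"yaw": 0,"fingers": -0.2}
    - {"dp": [24.4,-51.6,0],"yaw": 0,"fingers": -0.2}
    - {"dp": [0,0,0],"yaw": 0,"fingers": -0.2}
    - {"dp": [0,0,0],"yaw": 0,"fingers": -0.2}

```text
t: 50.2
tcp_pos: [0.4373, -0.1384, 0.2604]
ee_rot: [0.079, 0.997, 0.0, 0.001]
contact_force: [-0.2, 0.3, 0.3]
width: 0.4
```

Run:
```python
from h import *
s=read_state();print(s["tcp_pos"],np.degrees(theta(s))%360,s["width"]*85,s["qpos"].round(2))
bar("w12",(.438,-.139),.08)
```

```text
[ 0.43730261 -0.13838818  0.26036068] 170.9356185205669 33.983893473582135 [ 0.14 -0.34 -0.2  -0.   -1.71 -0.29]
blob 287 at z.08 [ 0.4387 -0.2111] rect@z.088 ((439.17236328125, -204.5047149658203), (45.95476150512695, 12.503213882446289), 80.54059600830078) colour [56. 58. 62.]
blob 823 at z.08 [ 0.4349 -0.1413] rect@z.088 ((434.8458251953125, -142.72706604003906), (61.80256652832031, 12.794302940368652), 80.94536590576172) colour [165.5 170.5 165. ]
blob 245 at z.08 [ 0.3584 -0.1323] rect@z.088 ((360.15167236328125, -134.7660369873047), (38.1796875, 12.989968299865723), 51.283138275146484) colour [64. 57. 55.]
blob 241 at z.08 [ 0.4987 -0.0991] rect@z.088 ((497.4057922363281, -102.21708679199219), (15.839849472045898, 38.60469055175781), 52.807159423828125) colour [65. 57. 51.]
pin [ 0.4381 -0.1408  0.044 ] 0.65
```

jog_arm:
  series:
    - {"dp": [1.8,-3.9,20],"yaw": 0,"fingers": -0.2}
    - {"dp": [0,0,50],"yaw": 0,"fingers": -0.2}
    - {"dp": [0,0,50],"yaw": 0,"fingers": -0.2}
    - {"dp": [0,0,40],"yaw": 0,"fingers": -0.2}
    - {"dp": [0,0,20],"yaw": 0,"fingers": -0.2}
    - {"dp": [0,0,0],"yaw": 0,"fingers": -0.2}
    - {"dp": [0,0,0],"yaw": 0,"fingers": -0.2}

```text
t: 51.18
tcp_pos: [0.4357, -0.1416, 0.0803]
ee_rot: [0.078, 0.997, -0.0, 0.001]
contact_force: [0.1, 0.1, 0.3]
width: 0.402
```

Run:
```python
from h import *
go(.4349,-.1420,.0655,np.radians(170.9))
```

```text
shift [ 0.8 -0.6 14.8] yaw units (np.float64(0.02), 'alt', np.float64(-22.48)) q [ 0.13 -0.33 -0.52  0.   -1.38 -0.29] t 51.17 w 0.402 F [0.1 0.1 0.3]
```

jog_arm:
  series:
    - {"dp": [0.8,-0.6,7],"yaw": 0,"fingers": -0.2}
    - {"dp": [0,0,7.5],"yaw": 0,"fingers": -0.2}
    - {"dp": [0,0,0],"yaw": 0,"fingers": -0.2}
    - {"dp": [0,0,0],"yaw": 0,"fingers": -1}
    - {"dp": [0,0,0],"yaw": 0,"fingers": -1}
    - {"dp": [0,0,0],"yaw": 0,"fingers": -1}
    - {"dp": [0,0,0],"yaw": 0,"fingers": -1}
    - {"dp": [0,0,0],"yaw": 0,"fingers": -1}

```text
t: 52.18
tcp_pos: [0.4341, -0.1424, 0.0648]
ee_rot: [0.079, 0.997, -0.0, 0.0]
contact_force: [0.8, -0.7, 1.5]
width: 0.147
```

Run:
```python
from h import *
s=read_state();print(s["tcp_pos"],np.degrees(theta(s))%360,s["width"]*85,s["contact_force"])
T=np.radians(265.85); ex=np.array([np.cos(T),np.sin(T)]); ey=np.array([np.sin(T),-np.cos(T)])
d=np.array([.4736,.1058])-s["tcp_pos"][:2]; print("after yaw",-(265.85-np.degrees(theta(s))%360)/8,(d@ex*1e3).round(1),(d@ey*1e3).round(1))
```

```text
[ 0.43410575 -0.14238341  0.06480371] 170.9754349715778 12.489956452130993 [ 0.81167309 -0.6615686   1.49070508]
after yaw -11.859320628552776 -250.4 -21.4
```

jog_arm:
  series:
    - {"dp": [0,0,-20],"yaw": 0,"fingers": -1}
    - {"dp": [0,0,-50],"yaw": 0,"fingers": -1}
    - {"dp": [0,0,-50],"yaw": -1.318,"fingers": -1}
    - {"dp": [0,0,-50],"yaw": -1.318,"fingers": -1}
    - {"dp": [0,0,-16],"yaw": -1.318,"fingers": -1}
    - {"dp": [0,0,0],"yaw": -1.318,"fingers": -1}
    - {"dp": [0,0,0],"yaw": -1.318,"fingers": -1}
    - {"dp": [0,0,0],"yaw": -1.318,"fingers": -1}
    - {"dp": [0,0,0],"yaw": -1.318,"fingers": -1}
    - {"dp": [0,0,0],"yaw": -1.318,"fingers": -1}
    - {"dp": [0,0,0],"yaw": -1.318,"fingers": -1}
    - {"dp": [-50,-4.3,0],"yaw": 0,"fingers": -1}
    - {"dp": [-50,-4.3,0],"yaw": 0,"fingers": -1}
    - {"dp": [-50,-4.3,0],"yaw": 0,"fingers": -1}
    - {"dp": [-50,-4.3,0],"yaw": 0,"fingers": -1}
    - {"dp": [-50,-4.3,0],"yaw": 0,"fingers": -1}
    - {"dp": [0,0,40],"yaw": 0,"fingers": -1}
    - {"dp": [0,0,40],"yaw": 0,"fingers": -1}
    - {"dp": [0,0,10],"yaw": 0,"fingers": -1}
    - {"dp": [0,0,0],"yaw": 0,"fingers": -1}

```text
t: 54.68
tcp_pos: [0.4734, 0.1052, 0.1609]
ee_rot: [-0.681, 0.732, -0.0, -0.0]
contact_force: [-0.2, -0.6, -3.2]
width: 0.15
```

Run:
```python
from h import *
go(.4736,.1058,.1278,np.radians(265.85))
```

```text
shift [-0.7 -0.1 33.1] yaw units (np.float64(0.0), 'alt', np.float64(-22.5)) q [ 0.64 -0.27 -0.33  0.   -1.51  0.86] t 54.67 w 0.15 F [-0.2 -0.6 -3.2]
```

jog_arm:
  series:
    - {"dp": [-0.6,0,6],"yaw": 0,"fingers": -1}
    - {"dp": [0,0,6],"yaw": 0,"fingers": -1}
    - {"dp": [0,0,5],"yaw": 0,"fingers": -1}
    - {"dp": [0,0,0],"yaw": 0,"fingers": -1}
    - {"dp": [0,0,0],"yaw": 0,"fingers": -1}

```text
t: 55.3
tcp_pos: [0.4736, 0.1061, 0.1439]
ee_rot: [-0.681, 0.732, -0.0, 0.0]
contact_force: [0.2, -0.0, -0.5]
width: 0.148
```

jog_arm:
  series:
    - {"dp": [0,0,6],"yaw": 0,"fingers": -1}
    - {"dp": [0,0,6],"yaw": 0,"fingers": -1}
    - {"dp": [0,0,6],"yaw": 0,"fingers": -1}
    - {"dp": [0,0,0],"yaw": 0,"fingers": -1}
    - {"dp": [0,0,0],"yaw": 0,"fingers": -1}

```text
t: 55.92
tcp_pos: [0.4741, 0.1061, 0.1281]
ee_rot: [-0.681, 0.732, -0.001, 0.001]
contact_force: [-5.2, 1.4, 12.0]
width: 0.148
```

Depth 21.7 mm; turn, then rise.

jog_arm:
  series:
    - {"dp": [0,0,0.5],"yaw": 0,"fingers": -1}
    - {"dp": [0,0,0],"yaw": 1.1,"fingers": -1}
    - {"dp": [0,0,0],"yaw": 1.1,"fingers": -1}
    - {"dp": [0,0,0],"yaw": 1.1,"fingers": -1}
    - {"dp": [0,0,0],"yaw": 1.1,"fingers": -1}
    - {"dp": [0,0,0],"yaw": 1.1,"fingers": -1}
    - {"dp": [0,0,0],"yaw": 1.1,"fingers": -1}
    - {"dp": [0,0,0],"yaw": 1.1,"fingers": -1}
    - {"dp": [0,0,0],"yaw": 1.1,"fingers": -1}
    - {"dp": [0,0,0],"yaw": 1.1,"fingers": -1}
    - {"dp": [0,0,0],"yaw": 1.1,"fingers": -1}
    - {"dp": [0,0,0],"yaw": 0,"fingers": -1}
    - {"dp": [0,0,0],"yaw": 0,"fingers": -1}

```text
t: 57.55
tcp_pos: [0.4743, 0.1058, 0.1282]
ee_rot: [0.018, 1.0, 0.0, 0.002]
contact_force: [-5.1, -0.3, 13.4]
width: 0.146
```

Run:
```python
from h import *
s=read_state();print(s["tcp_pos"],265.85-np.degrees(theta(s)),s["width"]*85,s["contact_force"],s["ft_torque"])
```

```text
[0.47429263 0.10579044 0.12818056] 87.95176187843734 12.38106499187079 [-5.08936595 -0.33692731 13.38309424] [-0.2958427   2.28749764  0.18064389]
```

jog_arm:
  series:
    - {"dp": [0,0,-4],"yaw": 0,"fingers": -1}
    - {"dp": [0,0,-5],"yaw": 0,"fingers": -1}
    - {"dp": [0,0,-5],"yaw": 0,"fingers": -1}
    - {"dp": [0,0,0],"yaw": 0,"fingers": -1}
    - {"dp": [0,0,0],"yaw": 0,"fingers": -1}

```text
t: 58.18
tcp_pos: [0.4737, 0.1059, 0.1388]
ee_rot: [0.019, 1.0, -0.0, 0.0]
contact_force: [2.5, -1.3, -2.5]
width: 0.143
```

jog_arm:
  series:
    - {"dp": [0,0,0],"yaw": 0,"fingers": -0.3}
    - {"dp": [0,0,0],"yaw": 0,"fingers": -0.3}
    - {"dp": [0,0,0],"yaw": 0,"fingers": -0.3}
    - {"dp": [0,0,-20],"yaw": 0,"fingers": -0.3}
    - {"dp": [0,0,-50],"yaw": 0,"fingers": -0.2}
    - {"dp": [0,0,-50],"yaw": 0,"fingers": -0.2}
    - {"dp": [0,0,-50],"yaw": 0,"fingers": -0.2}
    - {"dp": [0,-50,0],"yaw": 0,"fingers": -0.2}
    - {"dp": [0,-50,0],"yaw": 0,"fingers": -0.2}
    - {"dp": [0,-50,0],"yaw": 0,"fingers": -0.2}
    - {"dp": [0,-50,0],"yaw": 0,"fingers": -0.2}
    - {"dp": [0,-50,0],"yaw": 0,"fingers": -0.2}
    - {"dp": [0,-50,0],"yaw": 0,"fingers": -0.2}
    - {"dp": [0,0,0],"yaw": 0,"fingers": -0.2}

```text
t: 59.92
tcp_pos: [0.4616, -0.1966, 0.3103]
ee_rot: [0.021, 1.0, -0.0, 0.0]
contact_force: [-0.3, 1.1, -0.1]
width: 0.399
```

Run:
```python
from h import *
grab("top","t13"); grab("side","s13")
a=cv2.imread("pics/t13.png")[130:430,80:480]; b=cv2.imread("pics/s13.png")[280:580,200:600]
cv2.imwrite("pics/f.png",np.vstack([a,b]))
m=optics.camera_model("side"); 
for d in pinpoint("can0_mid","side"): print(np.round(d["centre"]),round(d["conf"],2))
for p in((.6077,.2264,.118),(.5984,.097,.118),(.4736,.1058,.118)): print(proj(m,np.array(p)).round(0))
print(read_state()["t"])
```

```text
[199. 358.] 0.96
[173. 268.] 0.88
[226. 301.] 0.77
[201. 267.] 0.6
[218. 231.] 0.15
[[267. 214.]]
[[217. 230.]]
[[224. 299.]]
60.075
```

View pics/f.png

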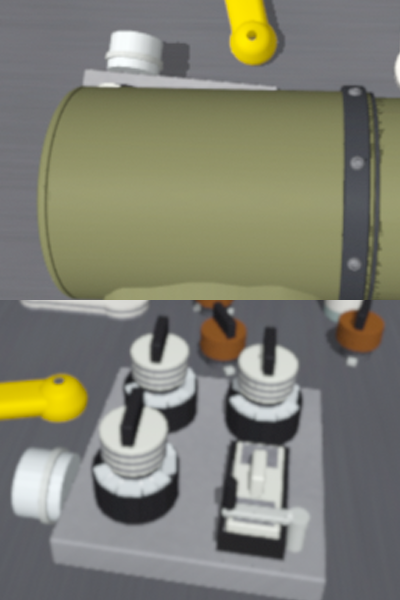

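```bash
python3 -c "
from rig import *
print(ticket.hand_in())"
```

```text
the job is handed in; nothing more can be done
None
```

The job is done and handed in after about 60 s of robot time. The hand-in gives no verdict.

- **Lever and cassette:** I opened the lever to its stop and lowered the cassette into its pocket. It was home at TCP 73.7 mm, within 0.1 mm of the expected height. I then swung the lever shut until it hit the hard stop; a further 2 mm push moved it only 0.2 mm at about 12 N.
- **Canisters:** There were three white ones, each now in its own port. Each was pushed about 21–22 mm deep, turned 88° clockwise and allowed to rise. Each stopped with its foot 11 mm below the ring's top, even though the arm was told to lift further, so all three are locked.
- **Last checks:** The final side picture shows all three canisters seated and turned, the lever across the cassette and the gripper clear. The brown look-alikes and the glue jar, insoles and last were never touched. I did not re-measure where they stand.
- **What failed or disagreed:**
  - The final top picture was no use because the arm covered the head.
  - The first fit put the head's yaw at -3.3° and the later ring fit at -4.15°. I used -4.15°.
  - The lever's shut stop read about -8.6° against my estimated hinge position, a few degrees past the head's yaw. I relied on the hard stop there.

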